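# Weigh the soap bar against the long steel plate

### The arm

A 6-joint arm with a two-finger parallel gripper is mounted at the origin on the work surface. World frame = base frame: x ahead of the robot, y to its left, z up, the work surface at z = 0. Lengths are in mm, angles in rad, forces in N, time in s.
With the tool pointing down it reaches from about 275 to 875 mm from the base axis. Payload 12.5 kg.
Tool frame: the origin (TCP) lies at the very end of the fingers, on their centre line; the grasp point (between the pads) lies 19 mm behind it (manip.pinch_z is the distance from the TCP to the grasp point, in mm); z points along the fingers, y is the line along which they close (so a half turn about z gives the same grasp; the last joint's range is limited). The gripper opens to 85 mm and grips with 20 to 120 N. Pads are 22 mm wide; open, the fingers measure 114 mm over their backs; the gripper's body (76 mm by 85 mm) begins 54 mm behind the grasp point. The pads swing forward as they close: fully open they stand 13 mm farther back than shut.
Start: joints at [1.139, 0.351, 1.652, -0, 1.139, -0.085], TCP at [186.908, 517.252, 231.29] pointing down, gripper open.
Joint ranges: [-2.75, 2.75], [-0.79, 2.1], [0.01, 2.65], [-1.57, 4.71], [0.07, 3.14], [-2.87, 2.87]. Speed limits (rad/s): [2.22, 2.22, 2.79, 3.14, 3.14, 3.14].

### API

Orientations are given as [roll, pitch, yaw] about the fixed x, y, z axes, in that order (R = Rz(yaw) Ry(pitch) Rx(roll)).
In Python, from workcell import manip gives the robot as it stands.
- The arm moves only by the tool jog_arm, never from a script. Its argument "motion" is a list of rows, each an object with "claw": the gripper's target within -1 to 1 (shut at 1, half-way at 0, fully open at -1); "xyz": the shift along the tool's x, y, z in mm, a list of three; "turn": the turn, a rotation vector about the tool's x, y, z in rad, a list of three. A call has exactly 8 rows; each row shifts and turns the commanded pose from where the row before left it, along the tool's axes as they then stand; what a row does not reach is not made up. A row lasts 1/10 s, in which the tool goes at most 50 mm and 8.59 degrees, less where a joint would pass 70% of its speed; a pose out of reach is approached as far as the arm can. A call with a gripper value outside its range is refused whole. The fingers move at their own pace and stop on an object; "grip_force" is the grip in N (left out, the last holds). Time passes only in rows, so rows that do not move let the fingers close, or fill a call up. It gives the time, the measured TCP pose, the force, the opening and the grip force at its end, in the units of the state.
- manip.observe(): the state, without advancing time (a new reading comes with each control period).
- manip.capture(name): name is "scene" or "side" or "wrist"; returns a dict with "color" (420x560x3 uint8, red, green, blue), "mtx" (3x3 intrinsics, pixels), "origin" and "rotation" of the camera in the world; the wrist camera has in their place "hand_eye" (4x4, takes a point from camera to tool coordinates, whose origin is the TCP and whose axes are the flange's). Camera axes: x right, y down, z forward; pixel columns grow to the right and rows downward; lengths in mm; the calibration is good to about 2 mm. The wrist camera is an equidistant fisheye: a pixel r from the principal point sees the ray r / f radians off the axis. A picture is of the moment at which its call begins: read the wrist's pose just before it. There is no depth.
- manip.job_done(): hands the job in; it is judged then, once.
Trained networks look in a picture, given as the dict that the camera call returned (one of the last four; its "shot" number tells which), for a name from the list of things; names that differ only in an ending like _2 or _b are one class to them, and where a whole thing is asked for, a point or a joint stands for the part that bears it (a point fixed in the world has none). Each returns a list of dicts, best first, with "score" (0 to 1); they miss things now and then, are a little off and sometimes report something else, mostly with a low value. They report only what shows in the picture. A call takes as long as a camera call. They do not tell look-alikes from the thing itself.
- manip.look_for(picture, target): "rect" ([centre column, centre row, width, height] in pixels, round what is visible of it).
- manip.silhouettes(picture, target): "mask" (420x560 bool, what is visible of it) and "rect" ([centre column, centre row, width, height] in pixels, round what is visible of it).
The state is a dict: "time": time; "joint_pos": joint angles; "qvel": joint speeds; "effort": joint torques, N m; "ee_pos": TCP position; "tool_rot": TCP orientation; "ft_force": force on the tool from outside, world axes, zero at the start; "wrist_torque": the same for the moment, N m; "opening": opening from 0.0 (shut) to 1.0 (fully open); "grasp_force": force on a finger pad.
Only numpy, scipy, OpenCV 4.12 (cv2) and the standard library are available. Lean on these libraries where they do the work, as an engineer would, in place of code of your own. Each camera call takes 0.05 s, during which the arm holds its last target. There are 200 camera calls.

### The job

Check the soap bar against its reference plate on the two-pan balance: first lift the soap off the long flat steel plate and set it on one of the pans, then slide the long plate out over the front edge of the triangular shelf until you can grip its overhanging end, and lay it flat and centred on the other pan so that the beam comes level. Leave both things resting on their pans and let go; do not let either fall, and leave the shorter plate and everything else where it stands.

Things in the scene. Friction and masses are not known exactly. Their poses are not given: they have to be found in the camera images.
- shelf: Fixed triangular white plastic corner shelf. Origin on the counter under the middle of its straight front edge; x to the far corner (at x = 297 mm), y left along the edge (+-297 mm), z up. Board top 120 mm above the counter, 12 mm thick, free air below, no lip in front; guards along the other two sides rise 32 mm above it. Legs only near the three corners.
- long_plate_center (a point): Long thin flat steel plate, 160 x 54 x 3 mm, 0.204 kg, flat on the shelf, too thin to grip there; it slides easily on the smooth board (friction about 0.25): fingertips pressed on it at 5 to 25 N drag it along. Point at its centre; x along its length (the -x end is nearest the shelf's front edge, 10 to 25 mm inside it at the start), y across its width, z up. The soap lies on it at the start.
- short_plate_center (a point): Shorter thin flat steel plate, 110 x 54 x 3 mm, 0.140 kg, lying on the shelf beside the long one, 15 mm or more away; not the one wanted. Point at its centre, x along its length. To be left alone.
- soap_center (a point): Bar of pale beige soap, 90 x 52 x 40 mm, 0.204 kg (as heavy as the long plate), lying on the long plate at the start. Point at its centre (20 mm above its underside); x along its 90 mm length, y across its 52 mm width, z up.
- pan_a_top (a point): One pan of the fixed two-pan balance: flat bare aluminium disc, 90 mm diameter, 4 mm thick, no rim, on a thin stem, free air below. Point at the centre of its upper face, 115 mm above the counter when level; x across the beam, y along the beam from pan b to pan a. The pans stay horizontal and move only up and down, 12 mm either way to the stops.
- pan_b_top (a point): The other pan, same as pan a, 200 mm from it. The beam between them is at most 90 mm above the counter; the base (100 x 190 mm) is 22 mm high.
- beam (a joint): Angle of the balance beam (rad): 0 level, positive when pan a is up and pan b down; stops at +-0.12. With the soap alone on a pan it goes to the stop; soap against long plate balances it level, soap against short plate leaves it about 0.09 off.
- spray_center (a point): Bystander: grey spray bottle with white trigger head, 60 mm diameter, 195 mm tall, head 70 mm long, standing on the shelf. Point on its axis 90 mm above its foot.
- cup_center (a point): Bystander: blue plastic cup, 64 mm diameter, 85 mm tall, on the shelf. Point at its centre.
- stand_center (a point): Bystander: white ceramic toothbrush stand with brushes, 62 mm diameter, 92 mm tall, brushes to 180 mm, on the shelf. Point on its axis 46 mm up. Spray bottle, cup and stand occupy the left end, the right end and the far corner of the shelf in any order.
- tray_center (a point): Bystander: small shallow aluminium tray, 120 x 170 x 18 mm, loose on the counter. Point at its centre.
- detergent_center (a point): Bystander: white detergent bottle, 72 mm diameter, 200 mm tall, on the counter behind the balance. Point on its axis 100 mm up.
- powder_box_center (a point): Bystander: upright cardboard powder box 70 x 130 x 140 mm on the counter behind the balance. Point at its centre.
Not all that is in view belongs to the job. Of the things that look like the part that bears soap_center, the smallest one is meant. Leave any yellow look-alike of the part that bears long_plate_center alone.

How it is judged:
By the outcome, as a careful person would: the job done as asked, in the order asked, and still so for the second after the job is handed in, with the robot touching nothing.
It also fails if it takes over 72 s, if anything falls off the work surface, if the arm or the gripper's body presses on something with over 40 N, if the wrist force passes 120 N, or if a joint passes its speed limit or range.

## Working session

There is one attempt and no reset: what is moved stays moved. The work goes in short steps, Python scripts to look and compute and a tool call to move; the robot and the scene stay as the last step left them, time stands still between calls to the robot, and variables do not carry over. Pictures are saved under pics/ and viewed, at most 10 in all, crops included, and the job is handed in when it is done.

Besides the shell and the picture viewer there is one more tool, called after "Request:" as name([rows], argument=value, ...), one row to a line, values as JSON. jog_arm: Moves the arm, as the interface text tells. Its arguments: {"type":"object","properties":{"motion":{"type":"array","items":{"type":"object","properties":{"claw":{"type":"number"},"xyz":{"type":"array","items":{"type":"number"}},"turn":{"type":"array","items":{"type":"number"}}}}},"grip_force":{"type":"number"}},"required":["motion"]}

```bash
ls; mkdir -p pics
cat > h.py <<'E'
import numpy as np, cv2
from workcell import manip
from scipy.spatial.transform import Rotation as R
def ray(p,uv):
    k=p['mtx']; d=np.linalg.inv(k)@np.array([uv[0],uv[1],1.]); d=np.array(p['rotation'])@d
    return np.array(p['origin'],float),d/np.linalg.norm(d)
def atz(p,uv,z):
    o,d=ray(p,uv); return o+d*(z-o[2])/d[2]
def wray(p,s,uv):
    k=p['mtx']; x=(uv[0]-k[0,2])/k[0,0]; y=(uv[1]-k[1,2])/k[1,1]; r=np.hypot(x,y)
    d=np.array([x/r*np.sin(r),y/r*np.sin(r),np.cos(r)]) if r>1e-9 else np.array([0,0,1.])
    H=np.array(p['hand_eye']); T=R.from_euler('xyz',s['tool_rot']).as_matrix()
    return T@H[:3,3]+np.array(s['ee_pos']),T@H[:3,:3]@d
def watz(p,s,uv,z):
    o,d=wray(p,s,uv); return o+d*(z-o[2])/d[2]
def tri(rs):
    A=0;b=0
    for o,d in rs:
        P=np.eye(3)-np.outer(d,d); A=A+P; b=b+P@o
    return np.linalg.solve(A,b)
def save(p,n): cv2.imwrite('pics/'+n+'.png',cv2.cvtColor(p['color'],cv2.COLOR_RGB2BGR))
E
python3 - <<'E'
from h import *
s=manip.observe(); print(s)
P={}
for c in ['scene','side','wrist']:
    p=manip.capture(c); save(p,c+'0'); P[c]=p
    print(c,p['mtx'].tolist() if hasattr(p['mtx'],'tolist') else p['mtx'],p.get('origin'),p.get('hand_eye'))
    for t in ['soap_center','long_plate_center','short_plate_center','pan_a_top','beam','shelf']:
        print(t,[(np.round(d['rect']).astype(int).tolist(),round(d['score'],2)) for d in manip.look_for(p,t)])
im=np.hstack([P['scene']['color'],P['side']['color']]);
E
```

```text
pics
{'time': 0.0, 'joint_pos': array([ 1.13941442e+00,  3.51240115e-01,  1.65244775e+00, -5.41469419e-06,
        1.13912268e+00, -8.46235550e-02]), 'qvel': array([-0.00044149,  0.00132629, -0.00067913, -0.00021554,  0.00100824,
        0.0004102 ]), 'effort': array([ 3.92584006e-04, -5.06097722e+01, -2.91407615e+01, -6.49399817e-05,
        4.43949117e-03,  7.72613248e-06]), 'ee_pos': array([186.76117411, 516.94990035, 230.74731359]), 'tool_rot': array([-3.14037870e+00, -9.80418060e-05,  2.79483651e+00]), 'ft_force': array([-0.2495026 , -0.07677036,  0.88726579]), 'wrist_torque': array([-0.00829181, -0.02946735, -0.00547118]), 'grasp_force': 0.0, 'opening': 0.9979697156780141}
scene [[390.2649687695381, 0.0, 278.3170273432442], [0.0, 390.2649687695381, 210.11218864354095], [0.0, 0.0, 1.0]] [ 961.95725883 -584.47377441 1122.71168116] None
soap_center [([249, 187, 32, 34], 0.64), ([267, 156, 32, 32], 0.63), ([307, 162, 27, 23], 0.58)]
long_plate_center [([338, 265, 50, 36], 0.83), ([310, 170, 45, 18], 0.75)]
short_plate_center [([304, 185, 33, 22], 0.91), ([199, 264, 35, 28], 0.18)]

[... 521 characters left out ...]
6], 0.59), ([241, 293, 133, 206], 0.38), ([360, 129, 27, 16], 0.38)]
beam [([264, 166, 22, 53], 0.72), ([194, 242, 31, 58], 0.25)]
shelf [([240, 290, 132, 203], 0.8)]
wrist [[325.19226210127806, 0.0, 278.33702294341197], [0.0, 325.19226210127806, 211.03762650279666], [0.0, 0.0, 1.0]] None [[ 1.29128250e-03 -9.61255861e-01 -2.75654678e-01  7.05221573e+01]
 [ 9.99999164e-01  1.22306515e-03  4.19375722e-04 -4.00496971e-02]
 [-6.59837396e-05 -2.75654990e-01  9.61256637e-01 -1.43244893e+02]
 [ 0.00000000e+00  0.00000000e+00  0.00000000e+00  1.00000000e+00]]
soap_center [([202, 332, 50, 52], 0.84), ([122, 383, 51, 39], 0.73)]
long_plate_center []
short_plate_center []
pan_a_top []
beam []
shelf []
```

View pics/scene0.png

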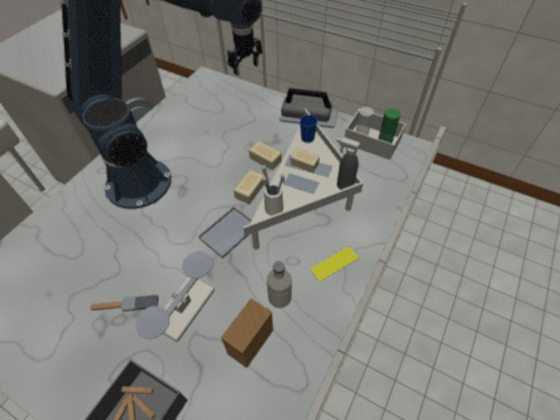

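View pics/side0.png

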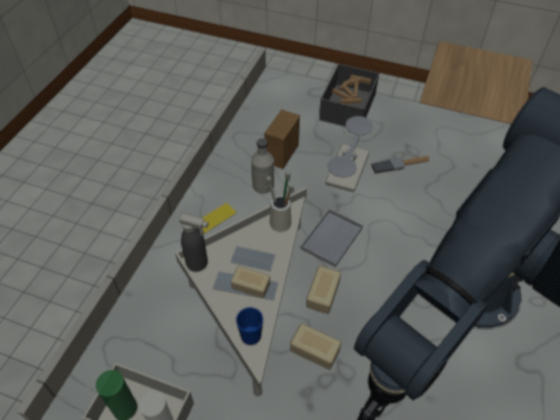

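Scene view: the soap candidates are at (249,187) and (267,156) on the counter and (307,160) on the shelf plate. The last one is the smallest and is the only one lying on the long plate (310,170). The short plate is at (304,185) and the yellow look-alike at (338,265). The pans are at (197,265) and (152,321). The side view agrees: soap (250,281), long plate (246,287), pans (344,166) and (359,126).

Run:
```python
from h import *
P={c:manip.capture(c) for c in ['scene','side']}
a,b=P['scene'],P['side']
def m(n,u,v):
    ra,rb=ray(a,u),ray(b,v); x=tri([ra,rb]); print(n,x.round(),'atz',atz(a,u,x[2]).round(),atz(b,v,x[2]).round())
m('soapshelf',(306,159),(250,281));m('pan1',(197,265),(343,166));m('pan2',(152,321),(359,126))
m('soap2',(249,187),(322,289));m('soap3',(267,156),(317,345));m('shortplate',(303,184),(252,258))
m('yellow',(335,264),(218,217)); m('det top',(279,267),(262,145)); m('cornerL',(308,122),(258,378)) 
for t in ['soap_center','long_plate_center','short_plate_center']:
    for c,p in P.items():
        for d in manip.silhouettes(p,t):
            mk=d['mask'].astype(np.uint8)
            z={'soap_center':163}.get(t,123)
            box=cv2.boxPoints(cv2.minAreaRect(cv2.findNonZero(mk)))
            ys,xs=np.nonzero(mk)
            print(t,c,round(d['score'],2),np.round(d['rect']).tolist(),'cen',atz(p,(xs.mean(),ys.mean()),z)[:2].round(),'box',[atz(p,q,z)[:2].round().tolist() for q in box])
s=a['color'][130:215,240:370]; t=b['color'][225:325,190:320]
s=cv2.resize(s,(780,510),interpolation=cv2.INTER_CUBIC);t=cv2.resize(t,(780,600),interpolation=cv2.INTER_CUBIC)
cv2.imwrite('pics/c1.png',s[:,:,::-1]);cv2.imwrite('pics/c2.png',t[:,:,::-1])
```

```text
Traceback (most recent call last):
  File "h.py", line 8, in atz
    o,d=ray(p,uv); return o+d*(z-o[2])/d[2]
                                       ~^^^
IndexError: invalid index to scalar variable.
```

```bash
sed -i "s/d=np.array(p\['rotation'\])@d/d=rm(p['rotation'])@d/" h.py
cat >> h.py <<'E'
def rm(r):
    r=np.array(r,float)
    return r if r.shape==(3,3) else R.from_euler('xyz',r).as_matrix()
E
cat > m.py <<'E'
from h import *
P={c:manip.capture(c) for c in ['scene','side']}
a,b=P['scene'],P['side']; print(a['rotation'])
def m(n,u,v):
    ra,rb=ray(a,u),ray(b,v); x=tri([ra,rb]); print(n,x.round(),'atz',atz(a,u,x[2]).round(),atz(b,v,x[2]).round())
m('soapshelf',(306,159),(250,281));m('pan1',(197,265),(343,166));m('pan2',(152,321),(359,126))
m('soap2',(249,187),(322,289));m('soap3',(267,156),(317,345));m('shortplate',(303,184),(252,258))
m('yellow',(335,264),(218,217)); m('det top',(279,267),(262,145)); m('cornerL',(308,122),(258,378)) 
for t in ['soap_center','long_plate_center','short_plate_center']:
    for c,p in P.items():
        for d in manip.silhouettes(p,t):
            mk=d['mask'].astype(np.uint8)
            z={'soap_center':163}.get(t,123)
            box=cv2.boxPoints(cv2.minAreaRect(cv2.findNonZero(mk)))
            ys,xs=np.nonzero(mk)
            print(t,c,round(d['score'],2),np.round(d['rect']).tolist(),'cen',atz(p,(xs.mean(),ys.mean()),z)[:2].round(),'box',[atz(p,q,z)[:2].round().tolist() for q in box])
s=a['color'][130:215,240:370]; t=b['color'][225:325,190:320]
s=cv2.resize(s,(780,510),interpolation=cv2.INTER_CUBIC);t=cv2.resize(t,(780,600),interpolation=cv2.INTER_CUBIC)
cv2.imwrite('pics/c1.png',s[:,:,::-1]);cv2.imwrite('pics/c2.png',t[:,:,::-1])
E
python3 m.py
```

```text
[-2.49752871  0.01746552  0.51073312]
soapshelf [564. 285. 147.] atz [565. 285. 147.] [563. 284. 147.]
pan1 [ 462. -221.  110.] atz [ 463. -221.  110.] [ 461. -222.  110.]
pan2 [ 460. -417.  111.] atz [ 459. -418.  111.] [ 462. -416.  111.]
soap2 [397. 168.  24.] atz [395. 167.  24.] [400. 170.  24.]
soap3 [367. 335.  23.] atz [372. 337.  23.] [362. 333.  23.]
shortplate [595. 201. 118.] atz [597. 201. 118.] [593. 200. 118.]
yellow [793.  30.   7.] atz [803.  35.   7.] [782.  26.   7.]
det top [ 700. -147.  187.] atz [ 700. -146.  187.] [ 699. -147.  187.]
cornerL [461. 500. 109.] atz [466. 502. 109.] [457. 498. 109.]
soap_center scene 0.85 [268.0, 158.0, 32.0, 33.0] cen [440. 221.] box [[387.0, 184.0], [369.0, 273.0], [494.0, 258.0], [507.0, 173.0]]
soap_center scene 0.77 [307.0, 163.0, 28.0, 16.0] cen [569. 262.] box [[530.0, 220.0], [509.0, 299.0], [608.0, 303.0], [625.0, 226.0]]
soap_center scene 0.56 [248.0, 187.0, 28.0, 31.0] cen [465.  72.] box [[430.0, 19.0], [426.0, 152.0], [503.0, 129.0], [502.0, 2.0]]
soap_center scene 0.18 [309.0, 166.0, 45.0, 17.0] cen [616. 247.] box [[
[... 746 characters left out ...]
long_plate_center side 0.94 [220.0, 218.0, 33.0, 28.0] cen [736. 104.] box [[786.0, 139.0], [733.0, 40.0], [692.0, 75.0], [745.0, 171.0]]
long_plate_center side 0.92 [244.0, 287.0, 67.0, 26.0] cen [594. 291.] box [[650.0, 327.0], [667.0, 267.0], [502.0, 243.0], [490.0, 302.0]]
long_plate_center side 0.68 [251.0, 284.0, 34.0, 30.0] cen [569. 274.] box [[614.0, 311.0], [624.0, 236.0], [523.0, 238.0], [517.0, 311.0]]
short_plate_center scene 0.97 [301.0, 182.0, 30.0, 18.0] cen [589. 196.] box [[543.0, 162.0], [528.0, 222.0], [637.0, 229.0], [650.0, 171.0]]
short_plate_center side 0.57 [252.0, 259.0, 40.0, 27.0] cen [591. 203.] box [[641.0, 237.0], [655.0, 180.0], [539.0, 167.0], [528.0, 224.0]]
```

View pics/c2.png

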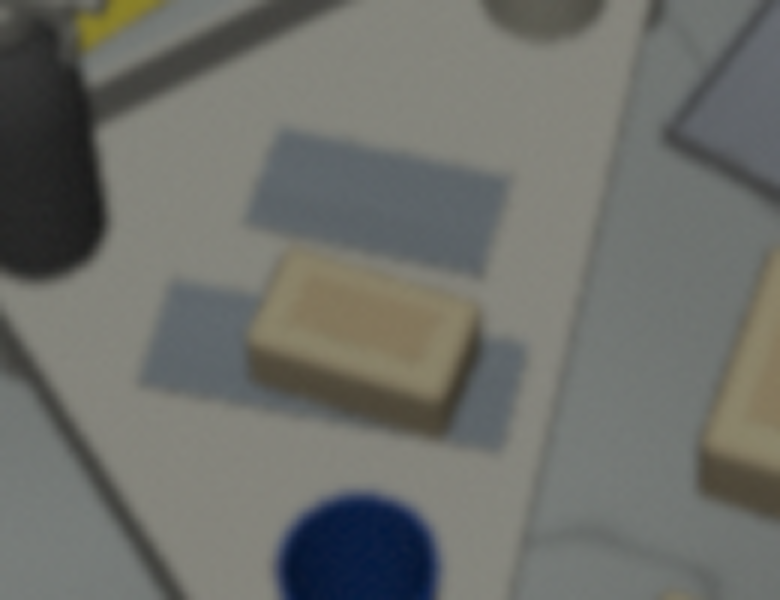

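Crop: the chosen soap lies on the long plate, with its top spanning about (285,245)-(482,297). The plate's near end is at crop (525,340)-(505,450), with the shelf edge just beyond it. The cup is at the left end of the shelf, the spray bottle in the far corner and the stand at the right end. I'll move above the soap.

Request:
jog_arm([
  {"xyz": [-46, -11, -13], "claw": -1},
  {"xyz": [-46, -11, -13], "claw": -1},
  {"xyz": [-46, -11, -13], "claw": -1},
  {"xyz": [-46, -11, -13], "claw": -1},
  {"xyz": [-46, -11, -13], "claw": -1},
  {"xyz": [-46, -11, -13], "claw": -1},
  {"xyz": [-46, -11, -13], "claw": -1},
  {"xyz": [-46, -11, -13], "claw": -1},
], grip_force=40)

```text
invalid input
```

Request:
jog_arm([
  {"turn": [0, 0, -0.125], "claw": -1},
  {"turn": [0, 0, -0.125], "claw": -1},
  {"turn": [0, 0, -0.125], "claw": -1},
  {"turn": [0, 0, -0.125], "claw": -1},
  {"xyz": [0, 0, 0], "claw": -1},
  {"claw": -1},
  {"claw": -1},
  {"claw": -1},
])

```text
invalid input
```

Run:
```python
from h import *
s=manip.observe(); print(s['time'],s['ee_pos'],s['tool_rot'],s['joint_pos'])
p=manip.capture('wrist'); save(p,'w1')
for t,z in [('soap_center',163),('long_plate_center',123),('short_plate_center',123)]:
    for d in manip.silhouettes(p,t):
        ys,xs=np.nonzero(d['mask']); mk=d['mask'].astype(np.uint8)
        box=cv2.boxPoints(cv2.minAreaRect(cv2.findNonZero(mk)))
        print(t,round(d['score'],2),np.round(d['rect']),watz(p,s,(xs.mean(),ys.mean()),z).round(),[watz(p,s,q,z)[:2].round().tolist() for q in box])
a=manip.capture('scene');b=manip.capture('side')
f=lambda x,y:(190+x/6,225+y/6)
for n,q in [('near',(525,340)),('near',(505,450)),('far',(172,278)),('far',(140,387)),('edge',(645,20)),('edge',(515,590))]:
    print(n,atz(b,f(*q),123 if n!='edge' else 120).round())
```

```text
1.55 [186.91524546 517.26638371 231.28366407] [3.14157131e+00 2.58522171e-06 2.79480808e+00] [ 1.13939850e+00  3.50721005e-01  1.65178524e+00 -8.50502232e-07
  1.13906493e+00 -8.46128935e-02]
soap_center 0.76 [204. 333.  57.  55.] [254. 426. 163.] [[230.0, 405.0], [225.0, 448.0], [281.0, 442.0], [290.0, 394.0]]
soap_center 0.7 [121. 384.  51.  43.] [297. 305. 163.] [[267.0, 294.0], [270.0, 350.0], [321.0, 320.0], [322.0, 253.0]]
near [502. 248. 123.]
near [491. 301. 123.]
far [658. 272. 123.]
far [648. 327. 123.]
edge [511.  64. 120.]
edge [465. 359. 120.]
```

View pics/w1.png

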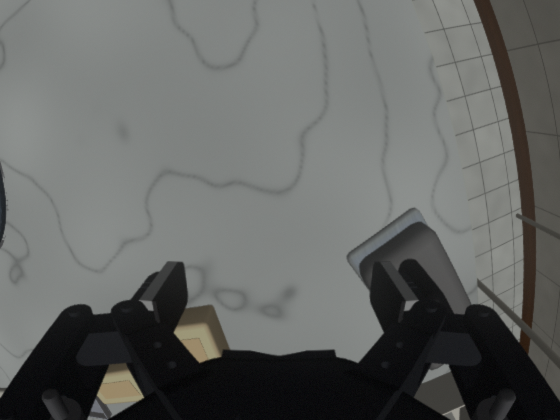

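The wrist picture shows the two counter soaps at the lower left (200,335) and (122,385), with the fingers in front. The move was refused, probably because some rows lack keys, so I'll resend full rows.

Request:
jog_arm([
  {"xyz": [-46, -11, -13], "turn": [0, 0, 0], "claw": -1},
  {"xyz": [-46, -11, -13], "turn": [0, 0, 0], "claw": -1},
  {"xyz": [-46, -11, -13], "turn": [0, 0, 0], "claw": -1},
  {"xyz": [-46, -11, -13], "turn": [0, 0, 0], "claw": -1},
  {"xyz": [-46, -11, -13], "turn": [0, 0, 0], "claw": -1},
  {"xyz": [-46, -11, -13], "turn": [0, 0, 0], "claw": -1},
  {"xyz": [-46, -11, -13], "turn": [0, 0, 0], "claw": -1},
  {"xyz": [-46, -11, -13], "turn": [0, 0, 0], "claw": -1},
], grip_force=40)

```text
time: 2.65
ee_pos: [504.5, 308.0, 336.0]
tool_rot: [3.141, 0.0, 2.795]
ft_force: [0.4, 0.0, 0.6]
opening: 1.004
grasp_force: 0.0
```

Request:
jog_arm([
  {"xyz": [0, 0, 0], "turn": [0, 0, -0.125], "claw": -1},
  {"xyz": [0, 0, 0], "turn": [0, 0, -0.125], "claw": -1},
  {"xyz": [0, 0, 0], "turn": [0, 0, -0.125], "claw": -1},
  {"xyz": [0, 0, 0], "turn": [0, 0, -0.125], "claw": -1},
  {"xyz": [0, 0, 0], "turn": [0, 0, 0], "claw": -1},
  {"xyz": [0, 0, 0], "turn": [0, 0, 0], "claw": -1},
  {"xyz": [0, 0, 0], "turn": [0, 0, 0], "claw": -1},
  {"xyz": [0, 0, 0], "turn": [0, 0, 0], "claw": -1},
])

```text
time: 3.45
ee_pos: [503.1, 309.4, 335.3]
tool_rot: [3.142, 0.0, -2.99]
ft_force: [-0.4, -0.6, -0.3]
opening: 1.001
grasp_force: 0.0
```

```bash
cat > w.py <<'E'
import sys
from h import *
s=manip.observe(); print(s['time'],s['ee_pos'],s['tool_rot'],s['joint_pos'])
p=manip.capture('wrist'); save(p,sys.argv[1])
for t,z in [('soap_center',163),('long_plate_center',123),('short_plate_center',123)]:
    for d in manip.silhouettes(p,t):
        ys,xs=np.nonzero(d['mask']); mk=d['mask'].astype(np.uint8)
        box=cv2.boxPoints(cv2.minAreaRect(cv2.findNonZero(mk)))
        print(t,round(d['score'],2),np.round(d['rect']),watz(p,s,(xs.mean(),ys.mean()),z).round(),[watz(p,s,q,z)[:2].round().tolist() for q in box])
E
python3 w.py w2
```

```text
3.45 [503.05488511 309.44458668 335.32399353] [ 3.14158768e+00  3.03242350e-05 -2.99000914e+00] [ 4.72659368e-01  3.45292270e-01  1.40218117e+00 -4.93034909e-06
  1.39408888e+00 -1.24971961e+00]
soap_center 0.75 [317.  75.  68.  89.] [385. 327. 163.] [[425.0, 296.0], [337.0, 307.0], [343.0, 358.0], [431.0, 347.0]]
soap_center 0.6 [191.  83.  96.  52.] [407. 208. 163.] [[433.0, 163.0], [380.0, 159.0], [380.0, 250.0], [430.0, 254.0]]
soap_center 0.59 [245. 236.  52.  89.] [554. 284. 163.] [[606.0, 256.0], [510.0, 257.0], [508.0, 308.0], [604.0, 311.0]]
long_plate_center 0.85 [ 98. 293.  38.  43.] [693.  78. 123.] [[692.0, 36.0], [661.0, 64.0], [696.0, 115.0], [730.0, 89.0]]
long_plate_center 0.67 [250. 236.  50. 133.] [572. 287. 123.] [[500.0, 248.0], [492.0, 301.0], [653.0, 325.0], [664.0, 264.0]]
long_plate_center 0.51 [182. 243.  46.  88.] [581. 202. 123.] [[538.0, 168.0], [528.0, 221.0], [642.0, 235.0], [657.0, 177.0]]
short_plate_center 0.87 [181. 244.  44.  91.] [581. 202. 123.] [[538.0, 168.0], [528.0, 221.0], [642.0, 234.0], [657.0, 176.0]]
```

View pics/w2.png

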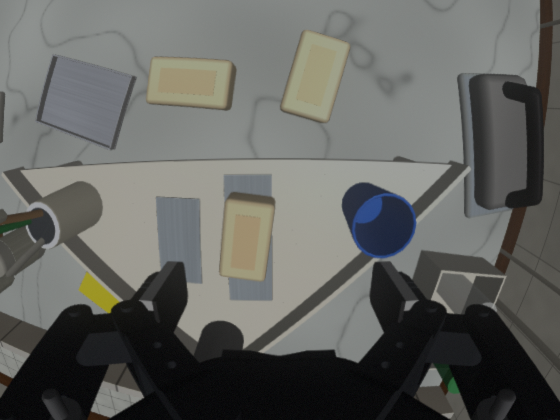

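Wrist view: target soap at (247,236) on the long plate (224–272, 174–300). The short plate is at (181,243), the yellow one at (98,293), the cup at (380,220) and the counter soaps at (191,83) and (317,75). I'll go closer and measure again.

Request:
jog_arm([
  {"xyz": [-3, -7, 21], "turn": [0, 0, 0.01], "claw": -1},
  {"xyz": [-3, -7, 21], "turn": [0, 0, 0.02], "claw": -1},
  {"xyz": [-3, -7, 21], "turn": [0, 0, 0.02], "claw": -1},
  {"xyz": [-4, -7, 22], "turn": [0, 0, 0.02], "claw": -1},
  {"xyz": [0, 0, 0], "turn": [0, 0, 0], "claw": -1},
  {"xyz": [0, 0, 0], "turn": [0, 0, 0], "claw": -1},
  {"xyz": [0, 0, 0], "turn": [0, 0, 0], "claw": -1},
  {"xyz": [0, 0, 0], "turn": [0, 0, 0], "claw": -1},
])

```text
time: 4.45
ee_pos: [519.9, 283.8, 251.5]
tool_rot: [3.141, 0.002, -3.058]
ft_force: [0.3, -0.4, -0.2]
opening: 0.999
grasp_force: 0.0
```

```bash
python3 w.py w3
```

```text
4.45 [519.85752761 283.8056221  251.51770849] [ 3.14091709e+00  1.76841845e-03 -3.05779972e+00] [ 4.21098516e-01  4.07790715e-01  1.51620627e+00  5.57255505e-05
  1.21570333e+00 -1.23351067e+00]
soap_center 0.87 [189.  69. 107.  61.] [415. 210. 163.] [[390.0, 164.0], [391.0, 246.0], [437.0, 250.0], [438.0, 169.0]]
soap_center 0.77 [273. 255.  69. 112.] [552. 283. 163.] [[606.0, 255.0], [509.0, 257.0], [508.0, 308.0], [606.0, 313.0]]
soap_center 0.77 [341.  55.  77. 109.] [397. 316. 163.] [[432.0, 289.0], [352.0, 299.0], [355.0, 346.0], [437.0, 335.0]]
long_plate_center 0.96 [273. 254.  71. 160.] [559. 284. 123.] [[501.0, 247.0], [492.0, 301.0], [652.0, 330.0], [663.0, 265.0]]
short_plate_center 0.6 [186. 266.  68. 107.] [578. 205. 123.] [[538.0, 169.0], [529.0, 222.0], [641.0, 233.0], [658.0, 172.0]]
```

View pics/w3.png

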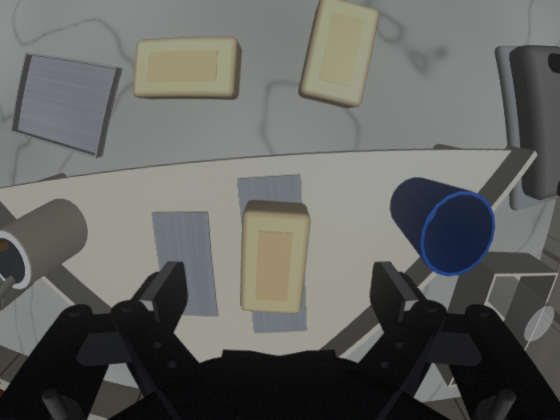

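Run:
```python
from h import *
s=manip.observe(); p=manip.capture('wrist')
for uv in [(277,214),(272,310),(244,260),(306,263),(275,262)]: print(uv,watz(p,s,uv,163).round(1))
s2=dict(ee_pos=[503.055,309.445,335.324],tool_rot=[3.14159,0,-2.990])
# inner panel corners/centres seen in both shots
for u,v in [((275,266),(246,241)),((275,231),(248,212)),((274,301),(243,268))]:
    print('tri',tri([wray(p,s,u),wray(p,s2,v)]).round(1))
```

```text
(277, 214) [517.8 282.7 163. ]
(272, 310) [601.9 285.5 163. ]
(244, 260) [557.4 260.1 163. ]
(306, 263) [555.8 308.7 163. ]
(275, 262) [556.9 284.4 163. ]
tri [558.6 284.6 166.6]
tri [525.  282.7 177.9]
tri [585.2 285.7 175.5]
```

Run:
```python
from h import *
s=manip.observe(); p=manip.capture('wrist')
for d in manip.look_for(p,'cup_center')[:2]: print(d, watz(p,s,d['rect'][:2],163).round())
for uv,z in [((457,232),205),((421,235),205),((492,230),205),((425,190),120),((392,200),120)]: print(uv,watz(p,s,uv,z).round())
a=manip.capture('scene'); d=manip.look_for(a,'cup_center')[0]; print(d, atz(a,d['rect'][:2],163).round())
```

```text
{'rect': [444.0, 226.4, 103.3, 102.2], 'score': 0.87} [517. 420. 163.]
(457, 232) [508. 406. 205.]
(421, 235) [512. 378. 205.]
(492, 230) [505. 438. 205.]
(425, 190) [496. 418. 120.]
(392, 200) [509. 386. 120.]
{'rect': [308.9, 129.3, 19.3, 26.6], 'score': 0.72} [513. 410. 163.]
```

Request:
jog_arm([
  {"xyz": [-10, 0, 14], "turn": [0, 0, 0.015], "claw": -0.5},
  {"xyz": [-10, -1, 14], "turn": [0, 0, 0.015], "claw": -0.5},
  {"xyz": [-10, -1, 14], "turn": [0, 0, 0.015], "claw": -0.5},
  {"xyz": [-9, 0, 14], "turn": [0, 0, 0], "claw": -0.5},
  {"xyz": [0, 0, 0], "turn": [0, 0, 0], "claw": -0.5},
  {"xyz": [0, 0, 0], "turn": [0, 0, 0], "claw": -0.5},
  {"xyz": [0, 0, 0], "turn": [0, 0, 0], "claw": -0.5},
  {"xyz": [0, 0, 0], "turn": [0, 0, 0], "claw": -0.5},
])

```text
time: 5.7
ee_pos: [558.7, 283.9, 195.1]
tool_rot: [3.141, 0.001, -3.103]
ft_force: [-0.3, -0.1, 0.4]
opening: 0.752
grasp_force: 0.0
```

Request:
jog_arm([
  {"xyz": [0, 0, 20], "turn": [0, 0, 0], "claw": -0.5},
  {"xyz": [0, 0, 20], "turn": [0, 0, 0], "claw": -0.5},
  {"xyz": [0, 0, 12], "turn": [0, 0, 0], "claw": -0.5},
  {"xyz": [0, 0, 8], "turn": [0, 0, 0], "claw": -0.5},
  {"xyz": [0, 0, 0], "turn": [0, 0, 0], "claw": 0.2},
  {"xyz": [0, 0, 0], "turn": [0, 0, 0], "claw": 0.4},
  {"xyz": [0, 0, 0], "turn": [0, 0, 0], "claw": 0.6},
  {"xyz": [0, 0, 0], "turn": [0, 0, 0], "claw": 0.6},
], grip_force=35)

```text
time: 6.5
ee_pos: [558.8, 283.8, 134.8]
tool_rot: [3.141, 0.001, -3.103]
ft_force: [0.4, 0.4, -1.2]
opening: 0.603
grasp_force: 37.4
```

Request:
jog_arm([
  {"xyz": [0, 0, 0], "turn": [0, 0, 0], "claw": 0.8},
  {"xyz": [0, 0, 0], "turn": [0, 0, 0], "claw": 0.8},
  {"xyz": [0, 0, 0], "turn": [0, 0, 0], "claw": 0.8},
  {"xyz": [0, 0, -10], "turn": [0, 0, 0], "claw": 0.8},
  {"xyz": [0, 0, -25], "turn": [0, 0, 0], "claw": 0.8},
  {"xyz": [0, 0, -30], "turn": [0, 0, 0], "claw": 0.8},
  {"xyz": [0, 0, -30], "turn": [0, 0, 0], "claw": 0.8},
  {"xyz": [0, 0, -30], "turn": [0, 0, 0], "claw": 0.8},
])

```text
time: 7.3
ee_pos: [558.5, 283.7, 261.4]
tool_rot: [3.141, 0.001, -3.103]
ft_force: [0.5, 0.2, -1.9]
opening: 0.602
grasp_force: 37.4
```

Request:
jog_arm([
  {"xyz": [0, 0, -40], "turn": [0, 0, 0], "claw": 0.8},
  {"xyz": [10, 0, -40], "turn": [0, 0, 0], "claw": 0.8},
  {"xyz": [20, -40, 0], "turn": [0, 0, 0], "claw": 0.8},
  {"xyz": [20, -42, 0], "turn": [0, 0, 0], "claw": 0.8},
  {"xyz": [20, -42, 0], "turn": [0, 0, 0], "claw": 0.8},
  {"xyz": [20, -42, 0], "turn": [0, 0, 0], "claw": 0.8},
  {"xyz": [20, -42, 0], "turn": [0, 0, 0], "claw": 0.8},
  {"xyz": [10, -42, 0], "turn": [0, 0, 0], "claw": 0.8},
])

```text
time: 8.1
ee_pos: [446.7, 28.0, 340.3]
tool_rot: [-3.141, 0.001, -3.103]
ft_force: [1.7, 0.1, -2.4]
opening: 0.605
grasp_force: 37.5
```

Request:
jog_arm([
  {"xyz": [0, -42, 0], "turn": [0, 0, 0], "claw": 0.8},
  {"xyz": [0, -42, 0], "turn": [0, 0, 0], "claw": 0.8},
  {"xyz": [0, -42, 0], "turn": [0, 0, 0], "claw": 0.8},
  {"xyz": [0, -42, 10], "turn": [0, 0, 0], "claw": 0.8},
  {"xyz": [0, -42, 30], "turn": [0, 0, 0], "claw": 0.8},
  {"xyz": [0, -40, 30], "turn": [0, 0, 0], "claw": 0.8},
  {"xyz": [0, 0, 30], "turn": [0, 0, 0], "claw": 0.8},
  {"xyz": [0, 0, 0], "turn": [0, 0, 0], "claw": 0.8},
])

```text
time: 8.9
ee_pos: [456.1, -219.1, 237.5]
tool_rot: [3.138, -0.005, -3.105]
ft_force: [-0.1, -0.0, -1.4]
opening: 0.598
grasp_force: 37.7
```

```bash
cat > pan.py <<'E'
import sys
from h import *
s=manip.observe(); print(s['time'],s['ee_pos'].round(1),s['tool_rot'].round(3),s['joint_pos'].round(4).tolist())
p=manip.capture('wrist'); save(p,sys.argv[1])
for d in manip.silhouettes(p,'pan_a_top')[:3]:
    ys,xs=np.nonzero(d['mask']); print('wrist',round(d['score'],2),np.round(d['rect']),[watz(p,s,(xs.mean(),ys.mean()),z).round(1).tolist() for z in (103,115,127)])
P={c:manip.capture(c) for c in ['scene','side']}
for c,p in P.items():
    save(p,c+sys.argv[1])
    for d in manip.silhouettes(p,'pan_a_top')[:4]:
        ys,xs=np.nonzero(d['mask']); print(c,round(d['score'],2),np.round(d['rect']),[atz(p,(xs.mean(),ys.mean()),z).round(1).tolist() for z in (103,115,127)])
E
python3 pan.py w4
```

```text
8.9 [ 456.1 -219.1  237.5] [ 3.138 -0.005 -3.105] [-0.5399, 0.2669, 1.752, 0.0, 1.1288, -2.1472]
wrist 0.75 [280. 172.  80.  23.] [[431.5, -218.1, 103.0], [429.6, -218.3, 115.0], [427.6, -218.4, 127.0]]
scene 0.64 [198. 264.  35.  31.] [[459.8, -218.1, 103.0], [465.7, -222.4, 115.0], [471.6, -226.8, 127.0]]
side 0.77 [344. 167.  30.  25.] [[464.1, -224.4, 103.0], [461.9, -213.0, 115.0], [459.7, -201.6, 127.0]]
side 0.52 [281. 140.  41.  55.] [[682.6, -285.8, 103.0], [678.3, -273.8, 115.0], [674.0, -261.8, 127.0]]
```

View pics/w4.png

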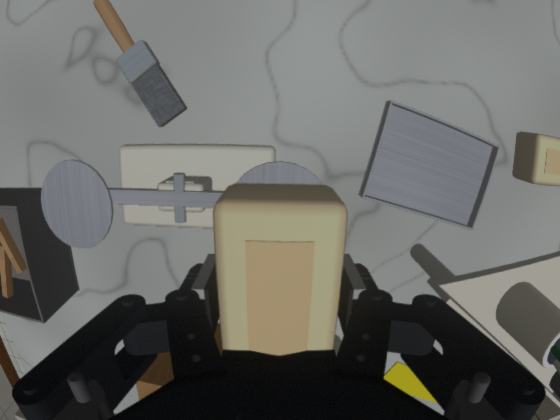

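Wrist view: the held soap covers pan 1 (front rim at (281,162)). Pan 2 is at (77,204), with the beam between them.

Run:
```python
from h import *
s=manip.observe(); p=manip.capture('wrist')
for n,uv in [('p1 front',(281,162)),('p2 c',(77,204)),('p2 front',(72,160)),('p2 back',(82,248)),('p2 left',(42,200)),('p2 right',(112,205)),('hinge',(179,198))]: print(n,watz(p,s,uv,115).round(1))
```

```text
p1 front [ 423.2 -218.   115. ]
p2 c [ 466.7 -417.8  115. ]
p2 front [ 422.8 -419.1  115. ]
p2 back [ 513.8 -419.5  115. ]
p2 left [ 463.9 -466.3  115. ]
p2 right [ 466.3 -375.7  115. ]
hinge [ 457.4 -306.6  115. ]
```

Request:
jog_arm([
  {"xyz": [-4, 0, 25], "turn": [0, 0, 0], "claw": 0.8},
  {"xyz": [-4, 0, 25], "turn": [0, 0, 0], "claw": 0.8},
  {"xyz": [-3, 0, 25], "turn": [0, 0, 0], "claw": 0.8},
  {"xyz": [0, 0, 20], "turn": [0, 0, 0], "claw": 0.8},
  {"xyz": [0, 0, 10], "turn": [0, 0, 0], "claw": 0.8},
  {"xyz": [0, 0, 5], "turn": [0, 0, 0], "claw": 0.8},
  {"xyz": [0, 0, 3], "turn": [0, 0, 0], "claw": 0.8},
  {"xyz": [0, 0, 3], "turn": [0, 0, 0], "claw": 0.8},
])

```text
time: 10.05
ee_pos: [469.3, -219.0, 125.0]
tool_rot: [-3.141, 0.001, -3.103]
ft_force: [0.3, 0.3, -1.5]
opening: 0.602
grasp_force: 37.9
```

Request:
jog_arm([
  {"xyz": [0, 0, 2], "turn": [0, 0, 0], "claw": 0.8},
  {"xyz": [0, 0, 2], "turn": [0, 0, 0], "claw": 0.8},
  {"xyz": [0, 0, 1], "turn": [0, 0, 0], "claw": 0.8},
  {"xyz": [0, 0, 0], "turn": [0, 0, 0], "claw": 0.8},
  {"xyz": [0, 0, 0], "turn": [0, 0, 0], "claw": 0.8},
  {"xyz": [0, 0, 0], "turn": [0, 0, 0], "claw": 0.8},
  {"xyz": [0, 0, 0], "turn": [0, 0, 0], "claw": 0.8},
  {"xyz": [0, 0, 0], "turn": [0, 0, 0], "claw": 0.8},
])

```text
time: 10.85
ee_pos: [468.8, -218.8, 119.3]
tool_rot: [-3.141, 0.0, -3.103]
ft_force: [0.8, 0.1, -1.2]
opening: 0.599
grasp_force: 37.9
```

Request:
jog_arm([
  {"xyz": [0, 0, 1], "turn": [0, 0, 0], "claw": 0.8},
  {"xyz": [0, 0, 1], "turn": [0, 0, 0], "claw": 0.8},
  {"xyz": [0, 0, 1], "turn": [0, 0, 0], "claw": 0.8},
  {"xyz": [0, 0, 0], "turn": [0, 0, 0], "claw": 0.8},
  {"xyz": [0, 0, 0], "turn": [0, 0, 0], "claw": 0.8},
  {"xyz": [0, 0, 0], "turn": [0, 0, 0], "claw": 0.8},
  {"xyz": [0, 0, 0], "turn": [0, 0, 0], "claw": 0.8},
  {"xyz": [0, 0, 0], "turn": [0, 0, 0], "claw": 0.8},
])

```text
time: 11.65
ee_pos: [468.8, -218.7, 116.2]
tool_rot: [3.142, -0.0, -3.103]
ft_force: [0.1, 0.1, -1.4]
opening: 0.607
grasp_force: 37.9
```

Request:
jog_arm([
  {"xyz": [0, 0, 1], "turn": [0, 0, 0], "claw": 0.8},
  {"xyz": [0, 0, 0], "turn": [0, 0, 0], "claw": 0.8},
  {"xyz": [0, 0, 0], "turn": [0, 0, 0], "claw": -0.3},
  {"xyz": [0, 0, 0], "turn": [0, 0, 0], "claw": -0.5},
  {"xyz": [0, 0, 0], "turn": [0, 0, 0], "claw": -0.5},
  {"xyz": [0, 0, 0], "turn": [0, 0, 0], "claw": -0.5},
  {"xyz": [0, 0, 0], "turn": [0, 0, 0], "claw": -0.5},
  {"xyz": [0, 0, -10], "turn": [0, 0, 0], "claw": -0.5},
])

```text
time: 12.45
ee_pos: [468.2, -218.4, 124.6]
tool_rot: [3.14, -0.002, -3.103]
ft_force: [0.2, -0.3, 0.1]
opening: 0.751
grasp_force: 0.0
```

Request:
jog_arm([
  {"xyz": [0, 0, -30], "turn": [0, 0, 0], "claw": -0.5},
  {"xyz": [0, 0, -45], "turn": [0, 0, 0], "claw": -0.5},
  {"xyz": [0, 0, -45], "turn": [0, 0, 0], "claw": 0.5},
  {"xyz": [0, 0, -45], "turn": [0, 0, 0], "claw": 1},
  {"xyz": [0, 20, -40], "turn": [0, 0, 0], "claw": 1},
  {"xyz": [0, 45, -10], "turn": [0, 0, 0], "claw": 1},
  {"xyz": [0, 45, 0], "turn": [0, 0, 0], "claw": 1},
  {"xyz": [0, 45, 0], "turn": [0, 0, 0], "claw": 1},
])

```text
time: 13.25
ee_pos: [462.4, -62.4, 341.5]
tool_rot: [-3.141, 0.002, -3.104]
ft_force: [0.8, 0.3, -0.9]
opening: 0.002
grasp_force: 0.0
```

Run:
```python
from h import *
s=manip.observe(); print(s['time'],s['ee_pos'].round(1),s['tool_rot'].round(3),s['joint_pos'].round(4).tolist())
a=manip.capture('scene');b=manip.capture('side')
s=cv2.resize(a['color'][230:350,110:290],(790,527),interpolation=cv2.INTER_CUBIC)[:,:400]
t=cv2.resize(b['color'][100:200,310:380],(369,527),interpolation=cv2.INTER_CUBIC)
cv2.imwrite('pics/bal.png',np.hstack([s,t])[:,:,::-1])
```

```text
13.25 [462.4 -62.4 341.5] [-3.141e+00  2.000e-03 -3.104e+00] [-0.234, 0.0948, 1.7011, 0.0001, 1.3438, -1.8423]
```

View pics/bal.png

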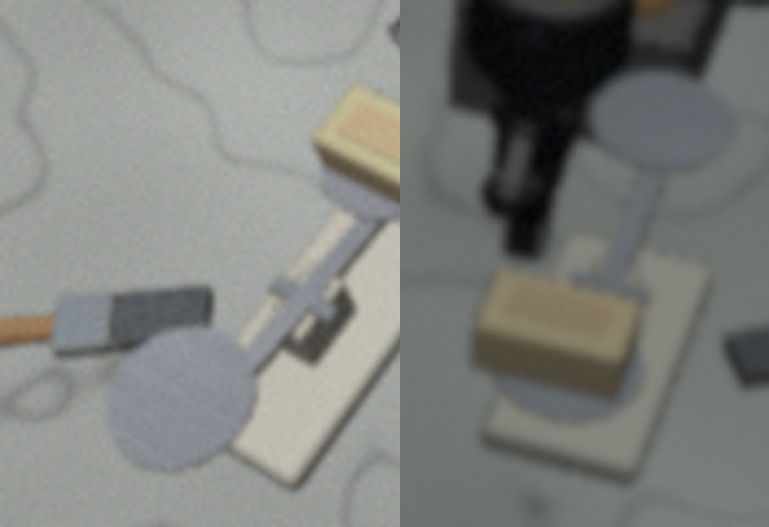

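Scene and side crops show the soap sitting on pan 1 with that pan down, and pan 2 empty and up. Next I'll fit the arm's geometry so I can plan the horizontal grip.

Run:
```python
import numpy as np
D=[(.3507,1.6518,550.0,231.28),(.34529,1.40218,590.6,335.32),(.40779,1.51621,592.3,251.52),(.2669,1.752,506.0,237.5),(.0948,1.7011,466.6,341.5)]
A=[];b=[]
for q2,q3,r,z in D:
    s=q2+q3
    A+=[[1,0,np.sin(q2),np.sin(s),np.cos(s)],[0,1,np.cos(q2),np.cos(s),-np.sin(s)]]; b+=[r,z]
x,res,rk,sv=np.linalg.lstsq(np.array(A),np.array(b),rcond=None)
print(x.round(1),res,sv.round(3))
print((np.array(A)@x-b).round(1))
```

```text
[  2.   -2.1 486.8 439.   44.2] [2.01337272] [3.864 3.158 0.202 0.172 0.16 ]
[-0.5  0.   0.6  0.  -0.6 -0.   0.9 -0.  -0.4 -0. ]
```

Request:
jog_arm([
  {"xyz": [-17, 43, 0], "turn": [0, 0, 0], "claw": 1},
  {"xyz": [-17, 43, 0], "turn": [0, 0, 0], "claw": 1},
  {"xyz": [-17, 43, 0], "turn": [0, 0, 0], "claw": 1},
  {"xyz": [-17, 43, 0], "turn": [0, 0, 0], "claw": 1},
  {"xyz": [-17, 43, 0], "turn": [0, 0, 0], "claw": 1},
  {"xyz": [-17, 43, 0], "turn": [0, 0, 0], "claw": 1},
  {"xyz": [-17, 43, 0], "turn": [0, 0, 0], "claw": 1},
  {"xyz": [-17, 43, 0], "turn": [0, 0, 0], "claw": 1},
])

```text
time: 14.15
ee_pos: [586.1, 286.4, 340.9]
tool_rot: [-3.142, 0.0, -3.104]
ft_force: [0.1, -0.4, -0.1]
opening: -0.005
grasp_force: 0.0
```

Request:
jog_arm([
  {"xyz": [0, 0, 0], "turn": [0, 0, -0.06], "claw": 1},
  {"xyz": [0, 0, 0], "turn": [0, 0, -0.06], "claw": 1},
  {"xyz": [0, 0, 25], "turn": [0, 0, 0], "claw": 1},
  {"xyz": [0, 0, 35], "turn": [0, 0, 0], "claw": 1},
  {"xyz": [0, 0, 35], "turn": [0, 0, 0], "claw": 1},
  {"xyz": [0, 0, 15], "turn": [0, 0, 0], "claw": 1},
  {"xyz": [0, 0, 0], "turn": [0, 0, 0], "claw": 1},
  {"xyz": [0, 0, 0], "turn": [0, 0, 0], "claw": 1},
])

```text
time: 14.95
ee_pos: [586.4, 285.1, 232.0]
tool_rot: [3.141, 0.002, -2.984]
ft_force: [-0.1, 1.4, 0.6]
opening: 0.001
grasp_force: 0.0
```

```bash
python3 w.py w5
python3 - <<'E'
from h import *
for c in ['scene','side']:
    p=manip.capture(c)
    for t,z in [('long_plate_center',123),('spray_center',210)]:
        for d in manip.silhouettes(p,t)[:2]:
            box=cv2.boxPoints(cv2.minAreaRect(cv2.findNonZero(d['mask'].astype(np.uint8))))
            print(c,t,round(d['score'],2),atz(p,d['rect'][:2],z).round(),[atz(p,q,z)[:2].round().tolist() for q in box])
E
```

```text
14.95 [586.40165665 285.082381   231.97540741] [ 3.14120885e+00  1.89254339e-03 -2.98357549e+00] [ 3.81152225e-01  5.36357049e-01  1.36525364e+00 -4.70926602e-05
  1.23805141e+00 -1.34764629e+00]
soap_center 0.69 [356.  27.  78.  54.] [444. 313. 163.] [[464.0, 287.0], [418.0, 290.0], [417.0, 337.0], [465.0, 333.0]]
soap_center 0.67 [202.  20. 121.  40.] [454. 212. 163.] [[442.0, 167.0], [438.0, 248.0], [465.0, 252.0], [471.0, 173.0]]
long_plate_center 0.87 [ 91. 292.  75.  70.] [708. 105. 123.] [[695.0, 53.0], [673.0, 76.0], [729.0, 154.0], [754.0, 136.0]]
long_plate_center 0.66 [282. 181.  73. 171.] [559. 283. 123.] [[641.0, 263.0], [501.0, 247.0], [493.0, 301.0], [632.0, 324.0]]
short_plate_center 0.87 [177. 198.  62. 133.] [587. 202. 123.] [[539.0, 168.0], [533.0, 221.0], [642.0, 233.0], [653.0, 174.0]]
scene long_plate_center 0.98 [825. -29. 123.] [[761.0, -77.0], [832.0, 53.0], [872.0, 19.0], [802.0, -106.0]]
scene long_plate_center 0.82 [584. 277. 123.] [[503.0, 241.0], [485.0, 297.0], [651.0, 322.0], [665.0, 266.0]]
scene spray_center 0.59 [720. 285. 210.] [[638.0, 367.0], [701.0, 400.0], [786.0, 191.0], [731.0, 161.0]]
side long_plate_center 0.95 [573. 293. 123.] [[650.0, 326.0], [665.0, 272.0], [502.0, 249.0], [491.0, 303.0]]
side long_plate_center 0.53 [740. 140. 123.] [[788.0, 144.0], [764.0, 96.0], [722.0, 129.0], [746.0, 176.0]]
side spray_center 0.84 [728. 266. 210.] [[800.0, 194.0], [728.0, 167.0], [652.0, 329.0], [718.0, 353.0]]
```

Request:
jog_arm([
  {"xyz": [0, 3, 30], "turn": [0, 0, 0], "claw": 1},
  {"xyz": [0, 0, 35], "turn": [0, 0, 0], "claw": 1},
  {"xyz": [0, 0, 25], "turn": [0, 0, 0], "claw": 1},
  {"xyz": [0, 0, 10], "turn": [0, 0, 0], "claw": 1},
  {"xyz": [0, 0, 3], "turn": [0, 0, 0], "claw": 1},
  {"xyz": [0, 0, 2], "turn": [0, 0, 0], "claw": 1},
  {"xyz": [0, 0, 1], "turn": [0, 0, 0], "claw": 1},
  {"xyz": [0, 0, 0], "turn": [0, 0, 0], "claw": 1},
])

```text
time: 16.25
ee_pos: [585.6, 288.2, 125.2]
tool_rot: [3.141, 0.001, -2.983]
ft_force: [0.1, 0.4, -0.7]
opening: -0.002
grasp_force: 0.0
```

Request:
jog_arm([
  {"xyz": [0, 0, 1], "turn": [0, 0, 0], "claw": 1},
  {"xyz": [0, 0, 1], "turn": [0, 0, 0], "claw": 1},
  {"xyz": [0, 0, 1], "turn": [0, 0, 0], "claw": 1},
  {"xyz": [0, 0, 0], "turn": [0, 0, 0], "claw": 1},
  {"xyz": [0, 0, 0], "turn": [0, 0, 0], "claw": 1},
  {"xyz": [0, 0, 0], "turn": [0, 0, 0], "claw": 1},
  {"xyz": [0, 0, 0], "turn": [0, 0, 0], "claw": 1},
  {"xyz": [0, 0, 0], "turn": [0, 0, 0], "claw": 1},
])

```text
time: 17.05
ee_pos: [585.9, 288.3, 123.0]
tool_rot: [3.141, 0.002, -2.983]
ft_force: [-1.7, -1.4, 11.4]
opening: -0.001
grasp_force: 5.8
```

Request:
jog_arm([
  {"xyz": [4, 0, 0], "turn": [0, 0, 0], "claw": 1},
  {"xyz": [6, 0, 0], "turn": [0, 0, 0], "claw": 1},
  {"xyz": [6, 0, 0], "turn": [0, 0, 0], "claw": 1},
  {"xyz": [6, 0, 0], "turn": [0, 0, 0], "claw": 1},
  {"xyz": [5, 0, 0], "turn": [0, 0, 0], "claw": 1},
  {"xyz": [3, 0, 0], "turn": [0, 0, 0], "claw": 1},
  {"xyz": [0, 0, 0], "turn": [0, 0, 0], "claw": 1},
  {"xyz": [0, 0, 0], "turn": [0, 0, 0], "claw": 1},
])

```text
time: 17.85
ee_pos: [556.5, 283.8, 123.1]
tool_rot: [3.141, 0.003, -2.983]
ft_force: [-1.8, -0.3, 10.6]
opening: 0.002
grasp_force: 5.6
```

```bash
cat > pl.py <<'E'
from h import *
for c in ['scene','side','wrist']:
    s=manip.observe();p=manip.capture(c)
    f=(lambda q:watz(p,s,q,123)) if c=='wrist' else (lambda q:atz(p,q,123))
    for d in manip.silhouettes(p,'long_plate_center')[:3]:
        box=cv2.boxPoints(cv2.minAreaRect(cv2.findNonZero(d['mask'].astype(np.uint8))))
        print(c,round(d['score'],2),f(d['rect'][:2]).round(),[f(q)[:2].round().tolist() for q in box])
E
python3 pl.py
```

```text
scene 0.69 [554. 278. 123.] [[479.0, 233.0], [459.0, 290.0], [621.0, 319.0], [637.0, 263.0]]
scene 0.58 [827. -31. 123.] [[761.0, -78.0], [834.0, 52.0], [873.0, 18.0], [801.0, -108.0]]
side 0.95 [541. 294. 123.] [[620.0, 325.0], [636.0, 268.0], [472.0, 243.0], [460.0, 299.0]]
side 0.9 [738. 112. 123.] [[791.0, 138.0], [739.0, 45.0], [694.0, 84.0], [746.0, 174.0]]
wrist 0.79 [531. 279. 123.] [[619.0, 253.0], [471.0, 242.0], [464.0, 296.0], [609.0, 325.0]]
```

Plate moved about 30 mm with the fingers. I'll continue another 32 mm.

Request:
jog_arm([
  {"xyz": [4, 0, 0], "turn": [0, 0, 0], "claw": 1},
  {"xyz": [6, 0, 0], "turn": [0, 0, 0], "claw": 1},
  {"xyz": [6, 0, 0], "turn": [0, 0, 0], "claw": 1},
  {"xyz": [6, 0, 0], "turn": [0, 0, 0], "claw": 1},
  {"xyz": [6, 0, 0], "turn": [0, 0, 0], "claw": 1},
  {"xyz": [4, 0, 0], "turn": [0, 0, 0], "claw": 1},
  {"xyz": [0, 0, 0], "turn": [0, 0, 0], "claw": 1},
  {"xyz": [0, 0, -3], "turn": [0, 0, 0], "claw": 1},
])

```text
time: 18.95
ee_pos: [524.2, 278.4, 124.8]
tool_rot: [3.141, 0.001, -2.983]
ft_force: [0.5, -1.3, 0.7]
opening: -0.004
grasp_force: 0.0
```

Request:
jog_arm([
  {"xyz": [0, 0, -20], "turn": [0, 0, 0], "claw": 1},
  {"xyz": [10, 0, -40], "turn": [0, 0, 0], "claw": 0.5},
  {"xyz": [25, 0, -40], "turn": [0, 0, 0], "claw": 0.2},
  {"xyz": [25, 0, -40], "turn": [0, 0, 0], "claw": 0.2},
  {"xyz": [25, 0, -40], "turn": [0, 0, 0], "claw": 0.2},
  {"xyz": [25, 0, 0], "turn": [-0.1, 0, 0], "claw": 0.2},
  {"xyz": [0, 0, 0], "turn": [-0.14, 0, 0], "claw": 0.2},
  {"xyz": [0, 0, 0], "turn": [0, 0, 0], "claw": 0.2},
])

```text
time: 19.75
ee_pos: [415.1, 259.7, 304.6]
tool_rot: [2.899, 0.001, -2.986]
ft_force: [1.0, -1.4, 0.3]
opening: 0.398
grasp_force: 0.0
```

```bash
python3 - <<'E'
from workcell import manip
s=manip.observe(); print(s['time'],s['ee_pos'].round(2),s['tool_rot'].round(4),s['joint_pos'].round(4).tolist())
E
python3 pl.py
```

```text
19.75 [415.09 259.74 304.59] [ 2.8986e+00  6.0000e-04 -2.9856e+00] [0.3343, 0.1332, 1.7666, 0.2559, 1.2084, -1.4798]
scene 0.58 [523. 267. 123.] [[443.0, 231.0], [423.0, 288.0], [587.0, 312.0], [603.0, 255.0]]
scene 0.58 [825. -32. 123.] [[760.0, -77.0], [832.0, 55.0], [873.0, 20.0], [801.0, -107.0]]
side 0.74 [516. 283. 123.] [[589.0, 319.0], [603.0, 262.0], [441.0, 239.0], [432.0, 296.0]]
side 0.64 [723. 107. 123.] [[785.0, 139.0], [729.0, 42.0], [691.0, 76.0], [748.0, 171.0]]
wrist 0.82 [510. 275. 123.] [[440.0, 238.0], [434.0, 291.0], [596.0, 315.0], [597.0, 252.0]]
wrist 0.67 [410.  61. 123.] [[445.0, -46.0], [352.0, -6.0], [380.0, 118.0], [468.0, 90.0]]
```

```bash
cat > kin.py <<'E'
import numpy as np
from scipy.spatial.transform import Rotation as R
from scipy.optimize import least_squares
r0,L1,L2,e=2.0,486.8,439.0,44.2; D6=220.
lo=np.array([-2.75,-.79,.01,-1.57,.07,-2.87]);hi=np.array([2.75,2.1,2.65,4.71,3.14,2.87])
def fk(q,d6=None):
    d6=D6 if d6 is None else d6
    s=q[1]+q[2]; Rt=(R.from_euler('z',q[0])*R.from_euler('y',s)*R.from_euler('z',q[3])*R.from_euler('y',q[4])*R.from_euler('z',q[5]+np.pi/2)).as_matrix()
    rr=r0+L1*np.sin(q[1])+L2*np.sin(s)+e*np.cos(s); z=d6-2.1+L1*np.cos(q[1])+L2*np.cos(s)-e*np.sin(s)
    w=np.array([rr*np.cos(q[0]),rr*np.sin(q[0]),z])
    return w+d6*Rt[:,2],Rt,w
def ik(p,Rt,q0):
    f=lambda q:np.r_[(fk(q)[0]-p)/100,(R.from_matrix(fk(q)[1]@Rt.T)).as_rotvec()]
    s=least_squares(f,np.clip(q0,lo+1e-3,hi-1e-3),bounds=(lo,hi)); return s.x,np.abs(s.fun).max()
E
python3 - <<'E'
import kin
from kin import *
q=[0.3343, 0.1332, 1.7666, 0.2559, 1.2084, -1.4798]
Ro=R.from_euler('xyz',[2.8986,.0006,-2.9856]).as_matrix()
print('rot err',R.from_matrix(fk(q)[1]@Ro.T).magnitude())
for d in (150,200,250,300): print(d,(fk(q,d)[0]-[415.09,259.74,304.59]).round(1))
E
```

```text
rot err 9.317018870049813e-05
150 [ 21.3 -70.6  -3.5]
200 [ 19.5 -58.7  -2. ]
250 [ 17.6 -46.8  -0.5]
300 [ 15.8 -34.9   0.9]
```

Run:
```python
from kin import *
Q=[([1.1394,.350721,1.651785,0,1.139065,-.0846],[186.915,517.266,231.284]),
([.472659,.345292,1.402181,0,1.394089,-1.2497],[503.055,309.445,335.324]),
([.421099,.407791,1.516206,0,1.215703,-1.2335],[519.858,283.806,251.518]),
([-.5399,.2669,1.752,0,1.1288,-2.1472],[456.1,-219.1,237.5]),
([-.234,.0948,1.7011,.0001,1.3438,-1.8423],[462.4,-62.4,341.5]),
([.381152,.536357,1.365254,0,1.238051,-1.34765],[586.402,285.082,231.975]),
([0.3343,0.1332,1.7666,0.2559,1.2084,-1.4798],[415.09,259.74,304.59])]
A=[];b=[]
for q,p in Q:
    s=q[1]+q[2];c=np.array([np.cos(q[0]),np.sin(q[0]),0]);Z=np.array([0,0,1.])
    R4=(R.from_euler('z',q[0])*R.from_euler('y',s)*R.from_euler('z',q[3])*R.from_euler('y',q[4])).as_matrix()
    cols=[c,Z,np.sin(q[1])*c+np.cos(q[1])*Z,np.sin(s)*c+np.cos(s)*Z,np.cos(s)*c-np.sin(s)*Z,R4[:,2],R4[:,0]]
    A.append(np.array(cols).T);b.append(p)
A=np.vstack(A);b=np.hstack(b)
for n,idx in [('all',[0,1,2,3,4,5,6]),('noa5',[0,1,2,3,4,5]),('no r0',[1,2,3,4,5,6]),('noe',[0,1,2,3,5,6]),('no r0,a5',[1,2,3,4,5]),('no r0,e',[1,2,3,5,6])]:
    x,_,_,sv=np.linalg.lstsq(A[:,idx],b,rcond=None); r=A[:,idx]@x-b
    print(n,x.round(1),'res',np.abs(r).max().round(2),r[-3:].round(2))
```

```text
all [215.  363.5 493.8 440.   40.1 375.4 220. ] res 44.77 [ 3.82  0.72 -1.16]
noa5 [ -2.1 440.1 494.4 436.7  40.9 453.9] res 44.69 [6.08 0.28 5.1 ]
no r0 [437.6 494.8 440.6  39.7 451.7   6.4] res 44.67 [5.93 0.28 4.93]
noe [211.4 327.8 488.6 439.9 372.6 227.6] res 44.39 [ 4.65  1.03 -1.48]
no r0,a5 [440.2 494.2 434.7  41.5 453.9] res 44.7 [6.12 0.29 5.09]
no r0,e [401.1 489.6 440.6 447.7  17.5] res 44.52 [6.72 0.59 4.52]
```

Run:
```python
from kin import *
Q=[([1.1394,.350721,1.651785,0,1.139065,-.0846],[186.915,517.266,231.284]),
([.472659,.345292,1.402181,0,1.394089,-1.2497],[503.055,309.445,335.324]),
([.421099,.407791,1.516206,0,1.215703,-1.2335],[519.858,283.806,251.518]),
([-.5399,.2669,1.752,0,1.1288,-2.1472],[456.1,-219.1,237.5]),
([-.234,.0948,1.7011,.0001,1.3438,-1.8423],[462.4,-62.4,341.5]),
([.381152,.536357,1.365254,0,1.238051,-1.34765],[586.402,285.082,231.975]),
([0.3343,0.1332,1.7666,0.2559,1.2084,-1.4798],[415.09,259.74,304.59])]
A=[];b=[]
for q,p in Q:
    s=q[1]+q[2];c=np.array([np.cos(q[0]),np.sin(q[0]),0]);l=np.array([-np.sin(q[0]),np.cos(q[0]),0]);Z=np.array([0,0,1.])
    R4=(R.from_euler('z',q[0])*R.from_euler('y',s)*R.from_euler('z',q[3])*R.from_euler('y',q[4])).as_matrix()
    cols=[c,Z,np.sin(q[1])*c+np.cos(q[1])*Z,np.sin(s)*c+np.cos(s)*Z,np.cos(s)*c-np.sin(s)*Z,R4[:,2],R4[:,0],l,R4[:,1]]
    A.append(np.array(cols).T);b.append(p)
A=np.vstack(A);b=np.hstack(b)
for n,idx in [('full',[0,1,2,3,4,5,6,7,8]),('lat',[0,1,2,3,4,5,7]),('lat no r0',[1,2,3,4,5,7]),('lat+a5',[0,1,2,3,4,5,6,7]),('wl',[0,1,2,3,4,5,8]),('wl no r0,e',[1,2,3,5,8]),('lat no r0,e',[1,2,3,5,7]),('both, no r0 a5',[1,2,3,4,5,7,8])]:
    x,_,_,sv=np.linalg.lstsq(A[:,idx],b,rcond=None); r=A[:,idx]@x-b
    print(n,x.round(1),'res',np.abs(r).max().round(2),r[-3:].round(2))
```

```text
full [1.700e+00 2.579e+02 4.873e+02 4.378e+02 4.070e+01 2.642e+02 1.600e+00
 4.630e+01 2.000e-01] res 0.02 [-0.01 -0.    0.  ]
lat [  0.  258.5 487.3 437.7  40.7 264.8  46.5] res 0.02 [-0.01 -0.    0.  ]
lat no r0 [258.5 487.3 437.8  40.7 264.8  46.5] res 0.02 [-0.01 -0.    0.  ]
lat+a5 [  0.  258.5 487.3 437.7  40.7 264.8  -0.   46.5] res 0.02 [-0.01 -0.    0.  ]
wl [ -0.6 256.8 488.2 438.   41.8 264.3  46.4] res 9.54 [ 3.49 -0.65  9.54]
wl no r0,e [220.  481.  425.5 264.1  46.4] res 9.38 [ 4.77 -0.25  9.38]
lat no r0,e [222.8 480.4 426.2 264.5  46.5] res 5.85 [ 1.22  0.38 -0.15]
both, no r0 a5 [258.5 487.3 437.8  40.7 264.8  46.5   0. ] res 0.02 [-0.01 -0.    0.  ]
```

```bash
cat > kin.py <<'E'
import numpy as np
from scipy.spatial.transform import Rotation as R
from scipy.optimize import least_squares
h,L1,L2,e,D6,LAT=258.5,487.3,437.75,40.7,264.8,46.5
lo=np.array([-2.75,-.79,.01,-1.57,.07,-2.87]);hi=np.array([2.75,2.1,2.65,4.71,3.14,2.87])
def fk(q):
    s=q[1]+q[2]; Rt=(R.from_euler('z',q[0])*R.from_euler('y',s)*R.from_euler('z',q[3])*R.from_euler('y',q[4])*R.from_euler('z',q[5]+np.pi/2)).as_matrix()
    c=np.array([np.cos(q[0]),np.sin(q[0]),0]);l=np.array([-c[1],c[0],0]);Z=np.array([0,0,1.])
    w=(L1*np.sin(q[1])+L2*np.sin(s)+e*np.cos(s))*c+(h+L1*np.cos(q[1])+L2*np.cos(s)-e*np.sin(s))*Z+LAT*l
    return w+D6*Rt[:,2],Rt,w
def ik(p,Rt,q0):
    f=lambda q:np.r_[(fk(q)[0]-p)/100,(R.from_matrix(fk(q)[1]@Rt.T)).as_rotvec()]
    s=least_squares(f,np.clip(q0,lo+1e-3,hi-1e-3),bounds=(lo,hi)); return s.x,np.abs(s.fun).max()
def hor(az): # tool z horizontal at az, y up
    z=np.array([np.cos(az),np.sin(az),0]);y=np.array([0,0,1.]);return np.array([np.cross(y,z),y,z]).T
E
cat > plan.py <<'E'
from kin import *
from workcell import manip
s=manip.observe(); q=np.array(s['joint_pos']); p=np.array(s['ee_pos']); Rc=R.from_euler('xyz',s['tool_rot'])
end=np.array([436,264.5]); ax=np.array([np.cos(.159),np.sin(.159)]); pan=np.array([467.,-419.])
def seg(n,p1,R1,N=12):
    global q,p,Rc
    d=(R.from_matrix(R1)*Rc.inv()).as_rotvec(); p0=p.copy(); R0=Rc; worst=0
    for i in range(1,N+1):
        t=i/N; pr=q; q,er=ik(p0+(np.array(p1)-p0)*t,(R.from_rotvec(d*t)*R0).as_matrix(),q); worst=max(worst,er)
        if i%(N//2)==0 or er>.01: print(n,round(t,2),q.round(2),'err',round(er,3),'dq',np.abs(q-pr).max().round(2),'w',fk(q)[2].round())
    p=np.array(p1,float);Rc=R.from_matrix(R1)
import sys
az=float(sys.argv[1])
g=np.r_[end+26*ax,121.5]; d=np.array([np.cos(az),np.sin(az),0])
q0,p00,R00=q,p,Rc
seg('left',[420,150,300],hor(az+1.57))
seg('fwd',[*(g-60*d)[:2],300],hor(az))
seg('down',g-60*d,hor(az)); seg('in',g,hor(az))
seg('lift',g+[0,0,60],hor(az))
for pa in (0.,-.4,-.74,.3):
    qs,ps,Rs=q,p,Rc
    # plate axis azimuth pa -> tool az pa+(az-.159)
    c=np.array([np.cos(pa),np.sin(pa)]); t=np.r_[pan-54*c,180.]; 
    print('plate az',pa); m=np.array([380,0,250.])
    seg('mid',m,hor(az+(pa-.159)/2)); seg('over',t,hor(pa+az-.159)); seg('pan',t-[0,0,60],hor(pa+az-.159))
    q,p,Rc=qs,ps,Rs
E
for a in 0.159 -0.1 -0.35; do echo "== $a"; python3 plan.py $a; done
```

```text
== 0.159
left 0.5 [-0.1   0.21  1.93  0.88  1.41 -2.17] err 0.0 dq 0.1 w [451.   0. 466.]
left 1.0 [-0.33  0.53  1.98  1.16  1.85 -2.57] err 0.0 dq 0.08 w [ 462. -111.  300.]
fwd 0.5 [-0.22  0.29  2.5   1.95  1.44 -2.82] err 0.0 dq 0.19 w [256. -10. 300.]
fwd 0.67 [ 0.02  0.2   2.59  2.41  1.26 -2.87] err 0.055 dq 0.23 w [207.  50. 312.]
fwd 0.75 [ 0.15  0.15  2.6   2.63  1.16 -2.87] err 0.103 dq 0.22 w [192.  77. 320.]
fwd 0.83 [ 0.27  0.13  2.6   2.81  1.09 -2.87] err 0.141 dq 0.18 w [183.  99. 325.]
fwd 0.92 [ 0.38  0.15  2.59  3.    1.1  -2.87] err 0.203 dq 0.19 w [174. 119. 321.]
fwd 1.0 [ 0.69  0.45  2.55  3.56  1.57 -2.87] err 0.351 dq 0.56 w [149. 185. 259.]
down 0.08 [ 0.73  0.51  2.54  3.62  1.63 -2.87] err 0.333 dq 0.07 w [146. 192. 243.]
down 0.17 [ 0.75  0.57  2.53  3.66  1.67 -2.87] err 0.311 dq 0.06 w [145. 197. 230.]
down 0.25 [ 0.76  0.62  2.52  3.69  1.7  -2.87] err 0.289 dq 0.05 w [143. 201. 217.]
down 0.33 [ 0.77  0.67  2.51  3.72  1.72 -2.87] err 0.266 dq 0.05 w [142. 204. 205.]
down 0.42 [ 0.78  0.71  2.5   3.74  1.74 -2.87] err 0.244 dq 0.05 w [141. 206. 194.]

[... 28230 characters left out ...]
  167.]
pan 0.42 [-1.3   0.8   2.1   2.    1.44 -2.87] err 0.056 dq 0.01 w [ 155. -388.  163.]
pan 0.5 [-1.3   0.81  2.09  2.    1.44 -2.87] err 0.062 dq 0.01 w [ 155. -389.  159.]
pan 0.58 [-1.3   0.82  2.09  2.    1.44 -2.87] err 0.067 dq 0.01 w [ 155. -390.  154.]
pan 0.67 [-1.3   0.83  2.08  1.99  1.44 -2.87] err 0.073 dq 0.01 w [ 155. -391.  150.]
pan 0.75 [-1.31  0.84  2.08  1.99  1.44 -2.87] err 0.079 dq 0.01 w [ 155. -392.  146.]
pan 0.83 [-1.31  0.86  2.08  1.99  1.45 -2.87] err 0.084 dq 0.01 w [ 155. -393.  141.]
pan 0.92 [-1.31  0.87  2.07  1.98  1.45 -2.87] err 0.09 dq 0.01 w [ 155. -394.  137.]
pan 1.0 [-1.31  0.88  2.07  1.98  1.45 -2.87] err 0.095 dq 0.01 w [ 155. -395.  133.]
```

```bash
python3 - <<'E'
s=open('plan.py').read()
s=s.replace("        if i%(N//2)==0 or er>.01: print(n,round(t,2),q.round(2),'err',round(er,3),'dq',np.abs(q-pr).max().round(2),'w',fk(q)[2].round())\n","")
s=s.replace("    p=np.array(p1,float)","    print(n,q.round(2),'worst',round(worst,3))\n    p=np.array(p1,float)")
s=s.replace("hor(","hor2(").replace("import sys","import sys\nhor2=lambda a:hor(a)@np.diag([-1,-1,1.])")
s=s.replace("seg('left'","seg('spin',p,Rc.as_matrix()@R.from_euler('z',1.571).as_matrix());seg('spin',p,Rc.as_matrix()@R.from_euler('z',1.571).as_matrix());seg('left'")
open('plan.py','w').write(s)
E
for a in 0.159 -0.15; do echo "== $a"; python3 plan.py $a; done
```

```text
== 0.159
spin [0.34 0.14 1.76 0.25 1.21 0.1 ] worst 0.0
spin [0.34 0.14 1.76 0.25 1.21 1.67] worst 0.0
left [-0.33  0.53  1.98  1.16  1.85  0.57] worst 0.0
fwd [ 0.81  0.29  2.49  3.83  1.29 -0.22] worst 0.0
down [0.81 0.96 2.42 3.81 1.76 0.15] worst 0.0
in [0.69 0.93 2.33 3.68 1.67 0.06] worst 0.0
lift [ 0.69  0.73  2.38  3.68  1.55 -0.02] worst 0.0
plate az 0.0
mid [-0.91  0.64  2.65  1.8   1.7  -0.16] worst 0.344
over [-1.34  0.77  2.04  1.79  1.5   0.32] worst 0.265
pan [-1.34  0.91  2.01  1.8   1.52  0.21] worst 0.0
plate az -0.4
mid [0.43 0.58 2.65 4.02 1.69 0.08] worst 0.318
over [-1.18  0.74  2.29  2.36  1.49  0.08] worst 0.338
pan [-1.18  0.91  2.24  2.37  1.58 -0.01] worst 0.0
plate az -0.74
mid [0.45 0.52 2.65 4.07 1.6  0.02] worst 0.179
over [-0.87  0.74  2.36  3.01  1.53  0.01] worst 0.203
pan [-0.87  0.93  2.32  3.01  1.67 -0.01] worst 0.0
plate az 0.3
mid [-0.93  0.53  2.65  1.75  1.6  -0.04] worst 0.254
over [-1.35  0.84  1.8   1.5   1.61  0.5 ] worst 0.131
pan [-1.35  0.96  1.77  1.5   1.6   0.41] worst 0.0
== -0.15
spin [0.34 0.14 1.76 0.25 1.21 0.1 ] worst 0.0
spin
[... 281 characters left out ...]
  1.48 -0.15] worst 0.0
plate az 0.0
mid [0.45 0.53 2.65 4.05 1.62 0.03] worst 0.231
over [-1.25  0.74  2.21  2.19  1.46  0.15] worst 0.278
pan [-1.25  0.91  2.17  2.2   1.53  0.05] worst 0.0
plate az -0.4
mid [0.46 0.5  2.65 4.1  1.58 0.01] worst 0.061
over [-0.96  0.74  2.35  2.89  1.52  0.01] worst 0.135
pan [-0.96  0.92  2.31  2.89  1.66 -0.02] worst 0.0
plate az -0.74
mid [ 0.53  0.49  2.59  4.28  1.54 -0.06] worst 0.0
over [-0.62  0.74  2.31  3.57  1.48 -0.04] worst 0.0
pan [-0.62  0.91  2.26  3.57  1.6   0.02] worst 0.0
plate az 0.3
mid [0.42 0.64 2.65 4.   1.76 0.13] worst 0.344
over [-1.34  0.78  2.01  1.8   1.49  0.34] worst 0.327
pan [-1.34  0.92  1.97  1.81  1.51  0.24] worst 0.0
```

```bash
cat > tw.py <<'E'
# twist rows: tw(state pose)-> target, N rows of constant body twist
from kin import *
from workcell import manip
hor2=lambda a:hor(a)@np.diag([-1,-1,1.])
def V(w):
    t=np.linalg.norm(w);K=np.array([[0,-w[2],w[1]],[w[2],0,-w[0]],[-w[1],w[0],0]])
    return np.eye(3)+ (0.5*K+K@K/6 if t<1e-4 else (1-np.cos(t))/t**2*K+(t-np.sin(t))/t**3*K@K)
class S:
    def __init__(s):
        o=manip.observe(); s.q=np.array(o['joint_pos']); s.p=np.array(o['ee_pos']); s.R=R.from_euler('xyz',o['tool_rot']); print('t',round(o['time'],2),s.p.round(1),s.q.round(2))
    def go(s,n,p1,R1,N):
        w=(s.R.inv()*R.from_matrix(R1)).as_rotvec(); v=np.linalg.solve(V(w),s.R.inv().apply(np.array(p1,float)-s.p))
        w=(w/N).round(3); v=(v/N).round(1); P=s.p.copy();W=0;dq=0;zs=[]
        for i in range(N):
            P=P+s.R.apply(v); s.R=s.R*R.from_rotvec(w); pr=s.q
            s.q,er=ik(P,s.R.as_matrix(),s.q); W=max(W,er); dq=np.maximum(dq,np.abs(s.q-pr)); zs.append(P.round().tolist())
        s.p=P; print(n,N,'rows xyz',v.tolist(),'turn',w.tolist(),'| q',s.q.round(2),'err',round(W,3),'maxdq',dq.round(2),'mid',zs[N//2],'end',zs[-1])
E
cat > p1.py <<'E'
from tw import *
s=S(); az=.159; g=np.array([461.5,268.5,121.5]); d=np.array([np.cos(az),np.sin(az),0])
s.go('spin',s.p,s.R.as_matrix()@R.from_euler('z',1.5708).as_matrix(),11)
s.go('spin',s.p,s.R.as_matrix()@R.from_euler('z',1.5708).as_matrix(),11)
s.go('left',[420,150,340],hor2(az+1.57),10)
s.go('fwd',[*(g-60*d)[:2],300],hor2(az),16)
s.go('down',g-60*d,hor2(az),6); s.go('in',g,hor2(az),8)
s.go('lift',g+[0,0,230],hor2(az),8)
s.go('mid',[533,-37,350],hor2(-.44),10)
s.go('over',[422,-388,200],hor2(-.6),12)
s.go('pan',[422,-388,120],hor2(-.6),8)
E
python3 p1.py
```

```text
t 20.05 [415.4 261.4 304. ] [ 0.34  0.14  1.76  0.25  1.21 -1.48]
spin 11 rows xyz [0.0, -0.0, 0.0] turn [0.0, -0.0, 0.143] | q [0.34 0.14 1.76 0.25 1.21 0.1 ] err 0.0 maxdq [0.   0.   0.   0.   0.   0.14] mid [415.0, 261.0, 304.0] end [415.0, 261.0, 304.0]
spin 11 rows xyz [0.0, -0.0, 0.0] turn [0.0, 0.0, 0.143] | q [0.34 0.14 1.76 0.25 1.21 1.67] err 0.0 maxdq [0.   0.   0.   0.   0.   0.14] mid [415.0, 261.0, 304.0] end [415.0, 261.0, 304.0]
left 10 rows xyz [-1.3, 4.3, -11.8] turn [0.133, -0.0, -0.0] | q [-0.33  0.44  1.97  1.2   1.89  0.68] err 0.0 maxdq [0.09 0.07 0.03 0.14 0.09 0.13] mid [417.0, 202.0, 348.0] end [419.0, 153.0, 348.0]
fwd 16 rows xyz [-5.3, 3.0, 5.3] turn [0.0, 0.098, 0.0] | q [ 0.83  0.29  2.5   3.84  1.3  -0.22] err 0.013 maxdq [0.18 0.04 0.08 0.29 0.06 0.1 ] mid [385.0, 208.0, 321.0] end [397.0, 258.0, 299.0]
down 6 rows xyz [-0.0, 29.7, 0.9] turn [0.0, -0.0, 0.0] | q [0.81 0.96 2.42 3.81 1.76 0.15] err 0.0 maxdq [0.   0.12 0.03 0.02 0.09 0.08] mid [401.0, 258.0, 181.0] end [402.0, 259.0, 121.0]
in 8 rows xyz [-0.1, -0.0, 7.5] turn [0.0, -0.0, 0.0] | q [0.7
[... 215 characters left out ...]
07 -0.33] err 0.0 maxdq [0.   0.1  0.03 0.03 0.09 0.07] mid [462.0, 269.0, 265.0] end [462.0, 269.0, 352.0]
mid 10 rows xyz [29.7, 0.2, 11.5] turn [0.0, 0.06, 0.0] | q [ 0.1   0.2   2.35  3.78  1.07 -0.34] err 0.0 maxdq [0.06 0.   0.   0.   0.   0.  ] mid [532.0, 92.0, 351.0] end [542.0, -35.0, 350.0]
over 12 rows xyz [30.5, 12.6, 6.0] turn [-0.0, 0.013, 0.0] | q [-1.01  0.67  2.36  2.73  1.47  0.04] err 0.0 maxdq [0.1  0.05 0.03 0.1  0.05 0.07] mid [480.0, -244.0, 263.0] end [424.0, -389.0, 200.0]
pan 8 rows xyz [0.0, 10.0, -0.3] turn [-0.0, 0.0, 0.0] | q [-1.01  0.92  2.31  2.72  1.65 -0.04] err 0.0 maxdq [0.   0.03 0.01 0.   0.03 0.01] mid [423.0, -388.0, 150.0] end [422.0, -388.0, 120.0]
```

Request:
jog_arm([
  {"xyz": [0, 0, 0], "turn": [0, 0, 0.149], "claw": 0.2},
  {"xyz": [0, 0, 0], "turn": [0, 0, 0.149], "claw": 0.2},
  {"xyz": [0, 0, 0], "turn": [0, 0, 0.149], "claw": 0.2},
  {"xyz": [0, 0, 0], "turn": [0, 0, 0.149], "claw": 0.2},
  {"xyz": [0, 0, 0], "turn": [0, 0, 0.149], "claw": 0.2},
  {"xyz": [0, 0, 0], "turn": [0, 0, 0.149], "claw": 0.2},
  {"xyz": [0, 0, 0], "turn": [0, 0, 0.149], "claw": 0.2},
  {"xyz": [0, 0, 0], "turn": [0, 0, 0.149], "claw": 0.2},
])

```text
time: 20.85
ee_pos: [415.3, 261.4, 304.0]
tool_rot: [3.054, -0.222, 2.112]
ft_force: [-1.0, 0.0, -0.2]
opening: 0.402
grasp_force: 0.0
```

Request:
jog_arm([
  {"xyz": [0, 0, 0], "turn": [0, 0, 0.149], "claw": 0.2},
  {"xyz": [0, 0, 0], "turn": [0, 0, 0.149], "claw": 0.2},
  {"xyz": [0, 0, 0], "turn": [0, 0, 0.149], "claw": 0.2},
  {"xyz": [0, 0, 0], "turn": [0, 0, 0.149], "claw": 0.2},
  {"xyz": [0, 0, 0], "turn": [0, 0, 0.149], "claw": 0.2},
  {"xyz": [0, 0, 0], "turn": [0, 0, 0.149], "claw": 0.2},
  {"xyz": [0, 0, 0], "turn": [0, 0, 0.149], "claw": 0.2},
  {"xyz": [0, 0, 0], "turn": [0, 0, 0.149], "claw": 0.2},
])

```text
time: 21.65
ee_pos: [415.3, 261.4, 304.0]
tool_rot: [-2.965, -0.162, 0.896]
ft_force: [0.7, -0.3, -0.6]
opening: 0.4
grasp_force: 0.0
```

Request:
jog_arm([
  {"xyz": [0, 0, 0], "turn": [0, 0, 0.149], "claw": 0.2},
  {"xyz": [0, 0, 0], "turn": [0, 0, 0.149], "claw": 0.2},
  {"xyz": [0, 0, 0], "turn": [0, 0, 0.149], "claw": 0.2},
  {"xyz": [0, 0, 0], "turn": [0, 0, 0.149], "claw": 0.2},
  {"xyz": [0, 0, 0], "turn": [0, 0, 0.149], "claw": 0.2},
  {"xyz": [-1, 4, -12], "turn": [0.133, 0, 0], "claw": 0.2},
  {"xyz": [-1, 4, -12], "turn": [0.133, 0, 0], "claw": 0.2},
  {"xyz": [-1, 4, -12], "turn": [0.133, 0, 0], "claw": 0.2},
])

```text
time: 22.45
ee_pos: [416.6, 237.0, 334.1]
tool_rot: [-2.498, -0.005, 0.172]
ft_force: [0.5, 0.1, -0.8]
opening: 0.4
grasp_force: 0.0
```

Request:
jog_arm([
  {"xyz": [-1, 4, -12], "turn": [0.133, 0, 0], "claw": 0.2},
  {"xyz": [-1, 4, -12], "turn": [0.133, 0, 0], "claw": 0.2},
  {"xyz": [-1, 4, -12], "turn": [0.133, 0, 0], "claw": 0.2},
  {"xyz": [-1, 4, -12], "turn": [0.133, 0, 0], "claw": 0.2},
  {"xyz": [-1, 4, -12], "turn": [0.133, 0, 0], "claw": 0.2},
  {"xyz": [-1, 4, -12], "turn": [0.133, 0, 0], "claw": 0.2},
  {"xyz": [-1, 4, -12], "turn": [0.133, 0, 0], "claw": 0.2},
  {"xyz": [0, 0, 0], "turn": [0, 0, 0], "claw": 0.2},
])

```text
time: 23.25
ee_pos: [423.7, 152.4, 348.7]
tool_rot: [-1.567, 0.004, 0.17]
ft_force: [0.3, -0.3, 0.1]
opening: 0.401
grasp_force: 0.0
```

```bash
cat > p2.py <<'E'
from tw import *
s=S(); az=.159; g=np.array([461.5,268.5,121.5]); d=np.array([np.cos(az),np.sin(az),0])
s.go('f1',[450,190,330],hor2(.9),10)
s.go('f2',[*(g-60*d)[:2],250],hor2(az),12)
s.go('down',g-60*d,hor2(az),6)
E
python3 p2.py
```

```text
t 23.25 [423.7 152.4 348.7] [-0.32  0.45  1.95  1.2   1.9   0.69]
f1 10 rows xyz [1.7, 1.9, 4.4] turn [-0.0, 0.084, -0.001] | q [-0.22  0.23  2.42  1.97  1.37  0.45] err 0.0 maxdq [0.04 0.03 0.05 0.12 0.06 0.04] mid [435.0, 178.0, 337.0] end [449.0, 191.0, 330.0]
f2 12 rows xyz [-7.0, 6.6, -0.5] turn [-0.0, 0.062, 0.0] | q [ 0.82  0.49  2.51  3.81  1.46 -0.09] err 0.0 maxdq [0.11 0.03 0.05 0.18 0.03 0.07] mid [414.0, 225.0, 283.0] end [401.0, 257.0, 250.0]
down 6 rows xyz [-0.2, 21.5, 0.3] turn [-0.001, -0.0, 0.0] | q [0.82 0.96 2.42 3.81 1.76 0.15] err 0.0 maxdq [0.   0.08 0.02 0.01 0.06 0.05] mid [402.0, 258.0, 164.0] end [402.0, 259.0, 121.0]
```

Request:
jog_arm([
  {"xyz": [2, 2.4, 5.5], "turn": [0, 0.105, 0], "claw": 0.0},
  {"xyz": [2, 2.4, 5.5], "turn": [0, 0.105, 0], "claw": 0.0},
  {"xyz": [2, 2.4, 5.5], "turn": [0, 0.105, 0], "claw": 0.0},
  {"xyz": [2, 2.4, 5.5], "turn": [0, 0.105, 0], "claw": 0.0},
  {"xyz": [2, 2.4, 5.5], "turn": [0, 0.105, 0], "claw": 0.0},
  {"xyz": [2, 2.4, 5.5], "turn": [0, 0.105, 0], "claw": 0.0},
  {"xyz": [2, 2.4, 5.5], "turn": [0, 0.105, 0], "claw": 0.0},
  {"xyz": [2, 2.4, 5.5], "turn": [0, 0.105, 0], "claw": 0.0},
])

```text
time: 24.05
ee_pos: [447.1, 192.7, 332.4]
tool_rot: [-1.571, -0.004, -0.671]
ft_force: [0.8, 0.7, 0.7]
opening: 0.501
grasp_force: 0.0
```

Request:
jog_arm([
  {"xyz": [-5.3, 5, -0.4], "turn": [0, 0.0465, 0], "claw": 0.0},
  {"xyz": [-5.3, 5, -0.4], "turn": [0, 0.0465, 0], "claw": 0.0},
  {"xyz": [-5.3, 5, -0.4], "turn": [0, 0.0465, 0], "claw": 0.0},
  {"xyz": [-5.3, 5, -0.4], "turn": [0, 0.0465, 0], "claw": 0.0},
  {"xyz": [-5.3, 5, -0.4], "turn": [0, 0.0465, 0], "claw": 0.0},
  {"xyz": [-5.3, 5, -0.4], "turn": [0, 0.0465, 0], "claw": 0.0},
  {"xyz": [-5.3, 5, -0.4], "turn": [0, 0.0465, 0], "claw": 0.0},
  {"xyz": [-5.3, 5, -0.4], "turn": [0, 0.0465, 0], "claw": 0.0},
])

```text
time: 24.85
ee_pos: [416.3, 222.3, 292.7]
tool_rot: [-1.567, -0.001, -1.04]
ft_force: [0.8, 1.0, -0.2]
opening: 0.501
grasp_force: 0.0
```

Request:
jog_arm([
  {"xyz": [-5.3, 5, -0.4], "turn": [0, 0.0465, 0], "claw": 0.0},
  {"xyz": [-5.3, 5, -0.4], "turn": [0, 0.0465, 0], "claw": 0.0},
  {"xyz": [-5.3, 5, -0.4], "turn": [0, 0.0465, 0], "claw": 0.0},
  {"xyz": [-5.3, 5, -0.4], "turn": [0, 0.0465, 0], "claw": 0.0},
  {"xyz": [-5.3, 5, -0.4], "turn": [0, 0.0465, 0], "claw": 0.0},
  {"xyz": [-5.3, 5, -0.4], "turn": [0, 0.0465, 0], "claw": 0.0},
  {"xyz": [-5.3, 5, -0.4], "turn": [0, 0.0465, 0], "claw": 0.0},
  {"xyz": [-5.3, 5, -0.4], "turn": [0, 0.0465, 0], "claw": 0.0},
])

```text
time: 25.65
ee_pos: [398.2, 261.6, 252.5]
tool_rot: [-1.567, 0.004, -1.411]
ft_force: [-0.4, 0.6, 0.5]
opening: 0.5
grasp_force: 0.0
```

```bash
cat > p3.py <<'E'
from tw import *
s=S(); az=.159; g=np.array([461.5,268.5,121.5]); d=np.array([np.cos(az),np.sin(az),0])
s.go('down',g-60*d,hor2(az),8)
s.go('in',g,hor2(az),8)
E
python3 p3.py; python3 pl.py | grep -v scene
```

```text
t 25.65 [398.2 261.6 252.5] [ 0.83  0.48  2.5   3.82  1.45 -0.09]
down 8 rows xyz [0.4, 16.4, 0.4] turn [-0.001, 0.0, -0.001] | q [0.81 0.96 2.42 3.81 1.76 0.15] err 0.0 maxdq [0.   0.06 0.02 0.01 0.05 0.04] mid [401.0, 260.0, 171.0] end [402.0, 259.0, 121.0]
in 8 rows xyz [0.0, -0.0, 7.5] turn [0.0, 0.0, 0.0] | q [0.69 0.92 2.33 3.68 1.67 0.05] err 0.0 maxdq [0.02 0.01 0.01 0.02 0.01 0.01] mid [439.0, 265.0, 121.0] end [461.0, 269.0, 121.0]
side 0.66 [725. 109. 123.] [[786.0, 139.0], [729.0, 40.0], [690.0, 75.0], [747.0, 171.0]]
side 0.57 [518. 282. 123.] [[590.0, 317.0], [604.0, 261.0], [442.0, 238.0], [432.0, 295.0]]
side 0.39 [ 454. -304.  123.] [[464.0, -262.0], [465.0, -374.0], [445.0, -370.0], [445.0, -259.0]]
wrist 0.76 [489. 275. 123.] [[678.0, 386.0], [597.0, 260.0], [421.0, 234.0], [431.0, 290.0]]
```

Request:
jog_arm([
  {"xyz": [0.4, 16.4, 0.4], "turn": [-0.001, 0, -0.001], "claw": 0.0},
  {"xyz": [0.4, 16.4, 0.4], "turn": [-0.001, 0, -0.001], "claw": 0.0},
  {"xyz": [0.4, 16.4, 0.4], "turn": [-0.001, 0, -0.001], "claw": 0.0},
  {"xyz": [0.4, 16.4, 0.4], "turn": [-0.001, 0, -0.001], "claw": 0.0},
  {"xyz": [0.4, 16.4, 0.4], "turn": [-0.001, 0, -0.001], "claw": 0.0},
  {"xyz": [0.4, 16.4, 0.4], "turn": [-0.001, 0, -0.001], "claw": 0.0},
  {"xyz": [0.4, 16.4, 0.4], "turn": [0, 0, 0], "claw": 0.0},
  {"xyz": [0.4, 16.4, 0.4], "turn": [0, 0, 0], "claw": 0.0},
])

```text
time: 26.75
ee_pos: [402.8, 255.6, 120.2]
tool_rot: [-1.574, -0.005, -1.414]
ft_force: [0.9, 0.2, 0.9]
opening: 0.502
grasp_force: 0.0
```

```bash
python3 p3.py
python3 - <<'E'
from h import *
s=manip.observe(); p=manip.capture('wrist'); save(p,'w6'); print(s['tool_rot'])
print([(np.round(d['rect']).tolist(),round(d['score'],2)) for d in manip.look_for(p,'long_plate_center')])
E
```

```text
t 26.75 [402.8 255.6 120.2] [0.81 0.97 2.43 3.81 1.77 0.15]
down 8 rows xyz [-0.4, -0.2, -0.0] turn [0.0, -0.0, 0.001] | q [0.82 0.96 2.42 3.81 1.76 0.15] err 0.0 maxdq [0. 0. 0. 0. 0. 0.] mid [402.0, 258.0, 121.0] end [402.0, 259.0, 122.0]
in 8 rows xyz [-0.0, 0.0, 7.5] turn [0.0, -0.0, -0.0] | q [0.69 0.92 2.33 3.68 1.66 0.06] err 0.0 maxdq [0.02 0.01 0.01 0.02 0.01 0.01] mid [439.0, 265.0, 122.0] end [462.0, 268.0, 122.0]
[-1.5740647  -0.00507646 -1.41355968]
[([277.0, 226.0, 8.0, 121.0], 0.89), ([351.0, 23.0, 11.0, 45.0], 0.59)]
```

View pics/w6.png

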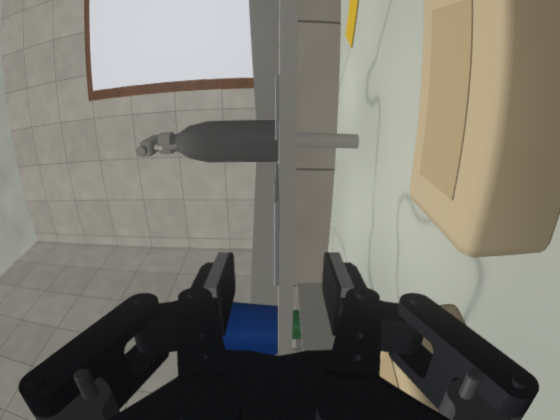

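Wrist view: the plate edge is at column 277 (rows 165–287), centred between the fingertips (220 and 338). The shelf board is just below it and nothing touches the hand. I'll move in and grip.

Request:
jog_arm([
  {"xyz": [-1.5, -0.7, 2], "turn": [0, 0, 0.003], "claw": 0.0},
  {"xyz": [-1.5, -0.7, 8], "turn": [0, 0, 0.002], "claw": 0.0},
  {"xyz": [0, 0, 10], "turn": [0, 0, 0], "claw": 0.0},
  {"xyz": [0, 0, 10], "turn": [0, 0, 0], "claw": 0.0},
  {"xyz": [0, 0, 10], "turn": [0, 0, 0], "claw": 0.0},
  {"xyz": [0, 0, 10], "turn": [0, 0, 0], "claw": 0.0},
  {"xyz": [0, 0, 10], "turn": [0, 0, 0], "claw": 0.0},
  {"xyz": [0, 0, 0], "turn": [0, 0, 0], "claw": 0.2},
], grip_force=50)

```text
time: 27.65
ee_pos: [462.4, 268.2, 122.1]
tool_rot: [-1.573, -0.001, -1.415]
ft_force: [-1.0, 0.3, 0.0]
opening: 0.404
grasp_force: 0.0
```

Request:
jog_arm([
  {"xyz": [0, 0, 0], "turn": [0, 0, 0], "claw": 0.4},
  {"xyz": [0, 0, 0], "turn": [0, 0, 0], "claw": 0.6},
  {"xyz": [0, 0, 0], "turn": [0, 0, 0], "claw": 0.75},
  {"xyz": [0, 0, 0], "turn": [0, 0, 0], "claw": 0.85},
  {"xyz": [0, 0, 0], "turn": [0, 0, 0], "claw": 1},
  {"xyz": [0, 0, 0], "turn": [0, 0, 0], "claw": 1},
  {"xyz": [0, 0, 0], "turn": [0, 0, 0], "claw": 1},
  {"xyz": [0, 0, 0], "turn": [0, 0, 0], "claw": 1},
])

```text
time: 28.45
ee_pos: [461.2, 268.3, 121.8]
tool_rot: [-1.574, -0.002, -1.414]
ft_force: [0.8, 0.1, 0.2]
opening: 0.019
grasp_force: 50.7
```

```bash
python3 pl.py | grep -v scene; python3 -c "
from tw import *
S(); o=manip.observe(); print(o['tool_rot'],o['ft_force'])"
```

```text
side 0.95 [724. 108. 123.] [[788.0, 139.0], [730.0, 40.0], [690.0, 77.0], [748.0, 173.0]]
side 0.86 [520. 284. 123.] [[591.0, 317.0], [604.0, 262.0], [442.0, 239.0], [433.0, 294.0]]
wrist 0.75 [330. 177. 123.] [[330.0, 177.0], [330.0, 177.0], [330.0, 177.0], [330.0, 177.0]]
wrist 0.72 [326. 174. 123.] [[336.0, 179.0], [328.0, 176.0], [329.0, 175.0], [335.0, 182.0]]
t 28.75 [461.2 268.3 121.8] [0.69 0.92 2.33 3.68 1.66 0.06]
[-1.57388036 -0.00180937 -1.41358467] [-0.34279339  0.15698081 -0.73412316]
```

Request:
jog_arm([
  {"xyz": [0, -5, 0], "turn": [0, 0, 0], "claw": 1},
  {"xyz": [0, -15, 0], "turn": [0, 0, 0], "claw": 1},
  {"xyz": [0, -30, 0], "turn": [0, 0, 0], "claw": 1},
  {"xyz": [0, -35, 0], "turn": [0, 0, 0], "claw": 1},
  {"xyz": [0, -40, 0], "turn": [0, 0, 0], "claw": 1},
  {"xyz": [0, -40, 0], "turn": [0, 0, 0], "claw": 1},
  {"xyz": [0, -40, 0], "turn": [0, 0, 0], "claw": 1},
  {"xyz": [0, -30, 0], "turn": [0, 0, 0], "claw": 1},
])

```text
time: 29.55
ee_pos: [461.1, 268.5, 359.3]
tool_rot: [-1.573, -0.001, -1.413]
ft_force: [0.6, 0.3, -2.4]
opening: 0.025
grasp_force: 50.6
```

```bash
cat > p4.py <<'E'
from tw import *
s=S()
s.go('mid',[533,-37,350],hor2(-.44),16)
s.go('over',[419.5,-387.5,200],hor2(-.6),16)
s.go('pan',[419.5,-387.5,135],hor2(-.6),8)
E
python3 p4.py; python3 pl.py | grep side
```

```text
t 29.55 [461.1 268.5 359.3] [ 0.69  0.16  2.36  3.77  1.05 -0.35]
mid 16 rows xyz [18.5, 0.6, 7.2] turn [0.0, 0.037, 0.0] | q [ 0.1   0.2   2.35  3.76  1.07 -0.33] err 0.0 maxdq [0.04 0.   0.   0.   0.   0.  ] mid [527.0, 103.0, 354.0] end [539.0, -35.0, 350.0]
over 16 rows xyz [22.9, 9.4, 4.4] turn [0.0, 0.01, 0.0] | q [-1.02  0.67  2.36  2.71  1.47  0.04] err 0.0 maxdq [0.08 0.04 0.03 0.08 0.04 0.05] mid [480.0, -236.0, 266.0] end [422.0, -389.0, 200.0]
pan 8 rows xyz [0.0, 8.1, -0.3] turn [0.0, 0.001, 0.0] | q [-1.02  0.88  2.32  2.73  1.62 -0.03] err 0.0 maxdq [0.   0.03 0.01 0.   0.02 0.01] mid [420.0, -388.0, 160.0] end [420.0, -387.0, 135.0]
side 0.86 [723. 104. 123.] [[787.0, 141.0], [731.0, 41.0], [692.0, 75.0], [748.0, 173.0]]
side 0.63 [584. 123. 123.] [[676.0, 162.0], [695.0, 94.0], [493.0, 65.0], [480.0, 132.0]]
```

Request:
jog_arm([
  {"xyz": [18.5, 0.6, 7.2], "turn": [0, 0.037, 0], "claw": 1},
  {"xyz": [18.5, 0.6, 7.2], "turn": [0, 0.037, 0], "claw": 1},
  {"xyz": [18.5, 0.6, 7.2], "turn": [0, 0.037, 0], "claw": 1},
  {"xyz": [18.5, 0.6, 7.2], "turn": [0, 0.037, 0], "claw": 1},
  {"xyz": [18.5, 0.6, 7.2], "turn": [0, 0.037, 0], "claw": 1},
  {"xyz": [18.5, 0.6, 7.2], "turn": [0, 0.037, 0], "claw": 1},
  {"xyz": [18.5, 0.6, 7.2], "turn": [0, 0.037, 0], "claw": 1},
  {"xyz": [18.5, 0.6, 7.2], "turn": [0, 0.037, 0], "claw": 1},
])

```text
time: 30.65
ee_pos: [523.4, 122.2, 349.8]
tool_rot: [-1.577, -0.004, -1.711]
ft_force: [0.0, -0.0, -1.3]
opening: 0.023
grasp_force: 50.6
```

Request:
jog_arm([
  {"xyz": [18.5, 0.6, 7.2], "turn": [0, 0.037, 0], "claw": 1},
  {"xyz": [18.5, 0.6, 7.2], "turn": [0, 0.037, 0], "claw": 1},
  {"xyz": [18.5, 0.6, 7.2], "turn": [0, 0.037, 0], "claw": 1},
  {"xyz": [18.5, 0.6, 7.2], "turn": [0, 0.037, 0], "claw": 1},
  {"xyz": [18.5, 0.6, 7.2], "turn": [0, 0.037, 0], "claw": 1},
  {"xyz": [18.5, 0.6, 7.2], "turn": [0, 0.037, 0], "claw": 1},
  {"xyz": [18.5, 0.6, 7.2], "turn": [0, 0.037, 0], "claw": 1},
  {"xyz": [18.5, 0.6, 7.2], "turn": [0, 0.037, 0], "claw": 1},
])

```text
time: 31.45
ee_pos: [539.4, -35.3, 345.3]
tool_rot: [-1.576, -0.005, -2.007]
ft_force: [-0.3, 0.6, -1.4]
opening: 0.02
grasp_force: 50.6
```

Request:
jog_arm([
  {"xyz": [22.9, 9.4, 4.4], "turn": [0, 0.01, 0], "claw": 1},
  {"xyz": [22.9, 9.4, 4.4], "turn": [0, 0.01, 0], "claw": 1},
  {"xyz": [22.9, 9.4, 4.4], "turn": [0, 0.01, 0], "claw": 1},
  {"xyz": [22.9, 9.4, 4.4], "turn": [0, 0.01, 0], "claw": 1},
  {"xyz": [22.9, 9.4, 4.4], "turn": [0, 0.01, 0], "claw": 1},
  {"xyz": [22.9, 9.4, 4.4], "turn": [0, 0.01, 0], "claw": 1},
  {"xyz": [22.9, 9.4, 4.4], "turn": [0, 0.01, 0], "claw": 1},
  {"xyz": [22.9, 9.4, 4.4], "turn": [0, 0.01, 0], "claw": 1},
])

```text
time: 32.25
ee_pos: [487.2, -214.4, 270.5]
tool_rot: [-1.576, -0.002, -2.085]
ft_force: [0.0, 0.6, -1.3]
opening: 0.021
grasp_force: 50.6
```

Request:
jog_arm([
  {"xyz": [22.9, 9.4, 4.4], "turn": [0, 0.01, 0], "claw": 1},
  {"xyz": [22.9, 9.4, 4.4], "turn": [0, 0.01, 0], "claw": 1},
  {"xyz": [22.9, 9.4, 4.4], "turn": [0, 0.01, 0], "claw": 1},
  {"xyz": [22.9, 9.4, 4.4], "turn": [0, 0.01, 0], "claw": 1},
  {"xyz": [22.9, 9.4, 4.4], "turn": [0, 0.01, 0], "claw": 1},
  {"xyz": [22.9, 9.4, 4.4], "turn": [0, 0.01, 0], "claw": 1},
  {"xyz": [22.9, 9.4, 4.4], "turn": [0, 0.01, 0], "claw": 1},
  {"xyz": [22.9, 9.4, 4.4], "turn": [0, 0.01, 0], "claw": 1},
])

```text
time: 33.05
ee_pos: [421.1, -388.9, 195.7]
tool_rot: [-1.575, -0.001, -2.166]
ft_force: [0.4, 0.1, -1.5]
opening: 0.02
grasp_force: 50.6
```

```bash
cat > p5.py <<'E'
from tw import *
from h import atz,cv2,save
s=S(); o=manip.observe(); print(o['tool_rot'],o['ft_force']); z=o['ee_pos'][2]+1.5
s.go('pan',[419.5,-387.5,140],hor2(-.6),8)
for c in ['scene','side']:
    p=manip.capture(c); save(p,c+'9')
    for d in manip.silhouettes(p,'long_plate_center')[:3]:
        ys,xs=np.nonzero(d['mask']); box=cv2.boxPoints(cv2.minAreaRect(cv2.findNonZero(d['mask'].astype(np.uint8))))
        print(c,round(d['score'],2),atz(p,(xs.mean(),ys.mean()),z).round(),[atz(p,b,z)[:2].round().tolist() for b in box])
    for d in manip.silhouettes(p,'pan_a_top')[:3]:
        ys,xs=np.nonzero(d['mask']); print('pan',c,round(d['score'],2),np.round(d['rect']).tolist(),atz(p,(xs.mean(),ys.mean()),127).round())
E
python3 p5.py
```

```text
t 33.05 [ 421.1 -388.9  195.7] [-1.02  0.68  2.36  2.71  1.48  0.04]
[-1.57549737e+00 -7.02605762e-04 -2.16558251e+00] [ 0.35264736  0.10544561 -1.45179932]
pan 8 rows xyz [-0.0, 7.0, -0.3] turn [0.001, 0.001, 0.0] | q [-1.02  0.87  2.33  2.73  1.62 -0.02] err 0.0 maxdq [0.   0.02 0.01 0.   0.02 0.01] mid [420.0, -388.0, 161.0] end [419.0, -388.0, 140.0]
scene 0.87 [828. -71. 197.] [[777.0, -116.0], [843.0, 6.0], [880.0, -25.0], [814.0, -143.0]]
scene 0.69 [ 475. -427.  197.] [[378.0, -399.0], [418.0, -354.0], [555.0, -449.0], [518.0, -490.0]]
side 0.83 [ 470. -420.  197.] [[544.0, -437.0], [532.0, -500.0], [391.0, -399.0], [405.0, -341.0]]
side 0.69 [706. 157. 197.] [[755.0, 191.0], [703.0, 94.0], [663.0, 129.0], [716.0, 223.0]]
pan side 0.64 [345.0, 174.0, 25.0, 13.0] [ 449. -166.  127.]
```

Request:
jog_arm([
  {"xyz": [0, 8, -0.3], "turn": [0.001, 0.001, 0], "claw": 1},
  {"xyz": [0, 8, -0.3], "turn": [0.001, 0.001, 0], "claw": 1},
  {"xyz": [0, 8, -0.3], "turn": [0.001, 0.001, 0], "claw": 1},
  {"xyz": [0, 8, -0.3], "turn": [0.001, 0.001, 0], "claw": 1},
  {"xyz": [0, 8, -0.3], "turn": [0, 0, 0], "claw": 1},
  {"xyz": [0, 8, -0.3], "turn": [0, 0, 0], "claw": 1},
  {"xyz": [0, 6, -0.3], "turn": [0, 0, 0], "claw": 1},
  {"xyz": [0, 2, 0], "turn": [0, 0, 0], "claw": 1},
])

```text
time: 34.15
ee_pos: [420.0, -387.5, 141.5]
tool_rot: [-1.569, -0.003, -2.17]
ft_force: [-1.1, -0.5, -2.5]
opening: 0.024
grasp_force: 50.6
```

Request:
jog_arm([
  {"xyz": [0, 3, 0], "turn": [0, 0, 0], "claw": 1},
  {"xyz": [0, 3, 0], "turn": [0, 0, 0], "claw": 1},
  {"xyz": [0, 2, 0], "turn": [0, 0, 0], "claw": 1},
  {"xyz": [0, 2, 0], "turn": [0, 0, 0], "claw": 1},
  {"xyz": [0, 2, 0], "turn": [0, 0, 0], "claw": 1},
  {"xyz": [0, 2, 0], "turn": [0, 0, 0], "claw": 1},
  {"xyz": [0, 2, 0], "turn": [0, 0, 0], "claw": 1},
  {"xyz": [0, 0, 0], "turn": [0, 0, 0], "claw": 1},
])

```text
time: 34.95
ee_pos: [420.1, -387.7, 126.2]
tool_rot: [-1.568, -0.003, -2.17]
ft_force: [1.2, 0.4, -1.0]
opening: 0.022
grasp_force: 50.7
```

```bash
python3 -c "
from tw import *
S(); o=manip.observe(); print(o['tool_rot'],o['ft_force'])"
```

```text
t 34.95 [ 420.1 -387.7  126.2] [-1.02  0.91  2.31  2.72  1.65 -0.04]
[-1.56754551 -0.00330193 -2.16957488] [ 1.24845924  0.39606811 -0.99936641]
```

Request:
jog_arm([
  {"xyz": [0, 2, 0], "turn": [0, 0, 0], "claw": 1},
  {"xyz": [0, 2, 0], "turn": [0, 0, 0], "claw": 1},
  {"xyz": [0, 2, 0], "turn": [0, 0, 0], "claw": 1},
  {"xyz": [0, 1.5, 0], "turn": [0, 0, 0], "claw": 1},
  {"xyz": [0, 1, 0], "turn": [0, 0, 0], "claw": 1},
  {"xyz": [0, 1, 0], "turn": [0, 0, 0], "claw": 1},
  {"xyz": [0, 0, 0], "turn": [0, 0, 0], "claw": 1},
  {"xyz": [0, 0, 0], "turn": [0, 0, 0], "claw": 1},
])

```text
time: 35.75
ee_pos: [420.1, -387.7, 116.9]
tool_rot: [-1.568, -0.003, -2.17]
ft_force: [-0.2, -1.1, 0.9]
opening: 0.021
grasp_force: 50.7
```

Run:
```python
from h import *
o=manip.observe(); print(o['ee_pos'],o['ft_force'],o['wrist_torque'])
a=manip.capture('scene');b=manip.capture('side')
s=cv2.resize(a['color'][230:350,110:230],(527,527),interpolation=cv2.INTER_CUBIC)
t=cv2.resize(b['color'][100:200,320:370],(263,527),interpolation=cv2.INTER_CUBIC)
cv2.imwrite('pics/fin.png',np.hstack([s,t])[:,:,::-1])
```

```text
[ 420.10192495 -387.69421811  116.86335792] [-0.16531563 -1.07620782  0.85352204] [0.34543458 0.42985118 0.01099305]
```

View pics/fin.png

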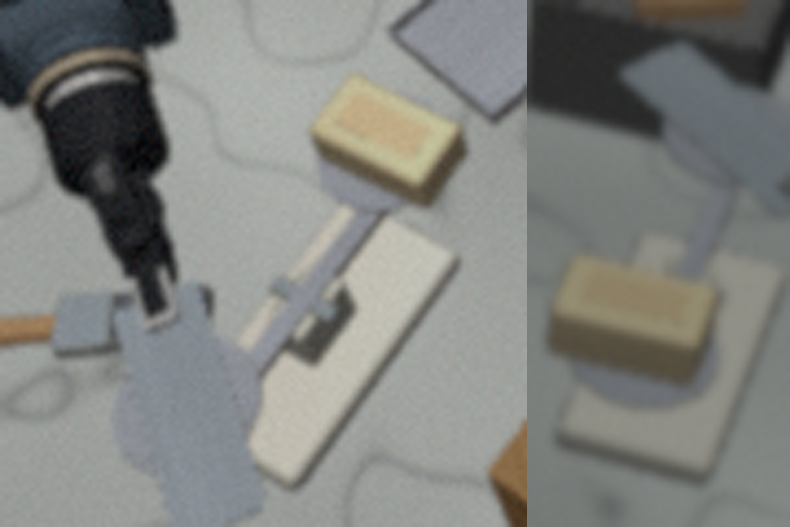

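The plate lies across pan 2 at crop (190,400), centred, with the fingers just outside the disc. The soap is on pan 1. I'll release and back out.

Request:
jog_arm([
  {"xyz": [0, 0, 0], "turn": [0, 0, 0], "claw": 0.92},
  {"xyz": [0, 0, 0], "turn": [0, 0, 0], "claw": 0.88},
  {"xyz": [0, 0, 0], "turn": [0, 0, 0], "claw": 0.8},
  {"xyz": [0, 0, 0], "turn": [0, 0, 0], "claw": 0.7},
  {"xyz": [0, 0, 0], "turn": [0, 0, 0], "claw": 0.6},
  {"xyz": [0, 0, 0], "turn": [0, 0, 0], "claw": 0.5},
  {"xyz": [0, 0, 0], "turn": [0, 0, 0], "claw": 0.5},
  {"xyz": [0, 0, 0], "turn": [0, 0, 0], "claw": 0.5},
])

```text
time: 36.65
ee_pos: [420.1, -387.7, 116.9]
tool_rot: [-1.568, -0.003, -2.17]
ft_force: [-0.3, 0.3, 0.1]
opening: 0.251
grasp_force: 0.0
```

Request:
jog_arm([
  {"xyz": [0, 0, -3], "turn": [0, 0, 0], "claw": 0.5},
  {"xyz": [0, 0, -6], "turn": [0, 0, 0], "claw": 0.5},
  {"xyz": [0, 0, -10], "turn": [0, 0, 0], "claw": 0.5},
  {"xyz": [0, 0, -10], "turn": [0, 0, 0], "claw": 0.5},
  {"xyz": [0, 0, -10], "turn": [0, 0, 0], "claw": 0.5},
  {"xyz": [0, 0, -10], "turn": [0, 0, 0], "claw": 0.5},
  {"xyz": [0, 0, -10], "turn": [0, 0, 0], "claw": 0.5},
  {"xyz": [0, 0, 0], "turn": [0, 0, 0], "claw": 0.5},
])

```text
time: 37.45
ee_pos: [370.3, -354.0, 116.2]
tool_rot: [-1.569, -0.002, -2.171]
ft_force: [0.3, 0.1, 0.2]
opening: 0.25
grasp_force: 0.0
```

Run:
```python
from h import *
o=manip.observe(); print(o['time'],o['ee_pos'],o['tool_rot'],o['ft_force'])
P={c:manip.capture(c) for c in ['scene','side','wrist']}
for c in ['scene','side']:
    p=P[c]
    for t,z in [('long_plate_center',118),('soap_center',155)]:
        for d in manip.silhouettes(p,t)[:4]:
            box=cv2.boxPoints(cv2.minAreaRect(cv2.findNonZero(d['mask'].astype(np.uint8))));q=atz(p,box.mean(0),z)
            if q[1]<-100: print(c,t,round(d['score'],2),box.mean(0).round(),q.round(),[atz(p,b,z)[:2].round().tolist() for b in box])
a,b=P['scene']['color'],P['side']['color']
s=cv2.resize(a[230:350,110:230],(527,527),interpolation=cv2.INTER_CUBIC)
t=cv2.resize(P['wrist']['color'],(0,0),fx=.48,fy=.48)
t=np.vstack([t,np.zeros((527-t.shape[0],t.shape[1],3),np.uint8)]); u=cv2.resize(b[100:200,320:380],(195,325)); t[t.shape[0]-325:,:195]=u
cv2.imwrite('pics/fin2.png',np.hstack([s,t])[:,:,::-1])
```

```text
37.45 [ 370.34658133 -353.96452384  116.23198001] [-1.56943214 -0.00236618 -2.17055665] [0.29696174 0.10388866 0.23900769]
scene long_plate_center 0.62 [152. 324.] [ 467. -425.  118.] [[376.0, -401.0], [415.0, -355.0], [552.0, -447.0], [514.0, -489.0]]
scene soap_center 0.79 [198. 262.] [ 482. -226.  155.] [[437.0, -260.0], [422.0, -193.0], [528.0, -192.0], [539.0, -257.0]]
side long_plate_center 0.77 [359. 124.] [ 464. -415.  118.] [[543.0, -436.0], [530.0, -497.0], [386.0, -396.0], [401.0, -339.0]]
side soap_center 0.79 [340. 160.] [ 469. -201.  155.] [[507.0, -155.0], [521.0, -238.0], [429.0, -247.0], [418.0, -164.0]]
```

Run:
```python
from h import *
a=manip.capture('scene');b=manip.capture('side')
def cen(p,t):
    for d in manip.silhouettes(p,t)[:4]:
        c=cv2.boxPoints(cv2.minAreaRect(cv2.findNonZero(d['mask'].astype(np.uint8)))).mean(0)
        if atz(p,c,118)[1]<-100: return c
for t in ['long_plate_center','soap_center']:
    print(t,tri([ray(a,cen(a,t)),ray(b,cen(b,t))]).round(1))
for c,p in (('scene',a),('side',b)):
    for d in manip.look_for(p,'short_plate_center')[:2]: print(c,atz(p,d['rect'][:2],123).round(),round(d['score'],2))
```

```text
long_plate_center [ 463.7 -425.   110.3]
soap_center [ 473.5 -219.3  132.1]
scene [595. 199. 123.] 0.81
scene [482. -90. 123.] 0.58
side [586. 201. 123.] 0.74
```

Request:
jog_arm([
  {"xyz": [0, 0, -20], "turn": [0, 0, 0], "claw": 0.5},
  {"xyz": [0, -5, -15], "turn": [0, 0, 0], "claw": 0.5},
  {"xyz": [0, -20, 0], "turn": [0, 0, 0], "claw": 0.5},
  {"xyz": [0, -20, 0], "turn": [0, 0, 0], "claw": 0.5},
  {"xyz": [0, -10, 0], "turn": [0, 0, 0], "claw": 0.5},
  {"xyz": [0, 0, 0], "turn": [0, 0, 0], "claw": 0.5},
  {"xyz": [0, 0, 0], "turn": [0, 0, 0], "claw": 0.5},
  {"xyz": [0, 0, 0], "turn": [0, 0, 0], "claw": 0.5},
])

```text
time: 39.0
ee_pos: [342.5, -334.5, 171.0]
tool_rot: [-1.568, -0.003, -2.17]
ft_force: [-0.5, 0.2, 0.3]
opening: 0.254
grasp_force: 0.0
```

Run:
```python
from h import *
a=manip.capture('scene');b=manip.capture('side')
def cen(p,t):
    for d in manip.silhouettes(p,t)[:4]:
        c=cv2.boxPoints(cv2.minAreaRect(cv2.findNonZero(d['mask'].astype(np.uint8)))).mean(0)
        if atz(p,c,118)[1]<-100: return c
for t in ['long_plate_center','soap_center']:
    print(t,tri([ray(a,cen(a,t)),ray(b,cen(b,t))]).round(1))
o=manip.observe(); print(o['time'],o['ee_pos'])
```

```text
long_plate_center [ 464.2 -422.5  108.4]
soap_center [ 472.6 -219.   133.4]
39.3 [ 342.43711398 -334.42508029  171.26072161]
```

Run:
```python
from h import *
a=manip.capture('scene');b=manip.capture('side')
f=cv2.imread('pics/fin.png')[:,:,::-1]
def cmp(n,old,new):
    g=lambda x:cv2.cvtColor(np.ascontiguousarray(x),cv2.COLOR_RGB2GRAY).astype(np.float32)
    t=g(old)[20:-20,20:-20]; r=cv2.matchTemplate(g(new),t,cv2.TM_CCOEFF_NORMED); _,m,_,l=cv2.minMaxLoc(r); print(n,round(m,3),(np.array(l)-20))
s=cv2.resize(a['color'][230:350,110:230],(527,527),interpolation=cv2.INTER_CUBIC)
t=cv2.resize(b['color'][100:200,320:370],(263,527),interpolation=cv2.INTER_CUBIC)
cmp('scene soap (4.4x px)',f[50:230,290:490],s[50:230,290:490]); cmp('side soap (5.3x px)',f[230:420,527+0:527+210],t[230:420,0:210])
cmp('scene plate',f[330:510,100:280],s[330:510,100:280]); cmp('side plate',f[20:230,527+70:],t[20:230,70:])
# expected shift for 12 mm rise
for c,p,k in (('scene',a,4.4),('side',b,5.27)):
    P=np.array([467,-219,135.]); M=rm(p['rotation']).T
    pr=lambda X:(p['mtx']@(M@(X-p['origin'])))[:2]/(M@(X-p['origin']))[2]
    print(c,'12mm up =',((pr(P+[0,0,12])-pr(P))*k).round(1))
```

```text
scene soap (4.4x px) 0.998 [0 0]
side soap (5.3x px) 0.999 [0 0]
scene plate 0.941 [0 0]
side plate 0.998 [0 0]
scene 12mm up = [-3.4 -9.1]
side 12mm up = [  1.9 -14.5]
```

Nothing has shifted since the moment I held the plate at level height, so the beam is level. I'll hand it in.

```bash
python3 -c "
from workcell import manip
print(manip.job_done())"
```

```text
the job is handed in; nothing more can be done
None
```

The soap is on one pan and the long plate lies flat and centred on the other; the beam reads level to within the camera measurements, nothing fell, the gripper is clear, and the job was handed in at about 40 s of the 72 s allowed.

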